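# Heft and sort the power modules, then wind and start the soak timer

## Robot

A 6-joint arm with a two-finger parallel gripper is mounted at the origin on the work surface. World frame = base frame: x ahead of the robot, y to its left, z up, the work surface at z = 0. Lengths are in m, angles in rad, forces in N, time in s.
With the tool pointing down it reaches from about 0.35 to 0.85 m from the base axis. Payload 8.1 kg.
Tool frame: the origin (TCP) lies between the finger pads; the fingertips stand 25 mm ahead of it and the grasp point (between the pads) lies 6 mm ahead of it (robot.tip_extent is the distance from the TCP to the fingertips, in m); z points along the fingers, y is the direction in which the jaws open and shut (so a half turn about z gives the same grasp; the last joint's range is limited). The gripper opens to 93 mm and grips with 3 to 60 N. Pads are 15 mm wide; open, the fingers measure 128 mm over their backs; the gripper's body (75 mm by 188 mm) begins 65 mm behind the grasp point.
Start: joints at [1.116, 0.13, 1.488, -0, 1.523, -0.085], TCP at [0.217, 0.559, 0.244] pointing down, gripper open.
Joint ranges: [-2.96, 2.96], [-0.89, 2.26], [0.02, 2.5], [-1.34, 4.48], [0, 2.73], [-2.66, 2.66]. Speed limits (rad/s): [2.39, 2.39, 2.79, 3.14, 3.14, 3.14].

## Interface

Orientations are given as a rotation vector (axis times angle).
In Python, from plant import robot gives the robot as it stands.
- The arm moves only by the tool drive_tool, never from a script. Its argument "increments" is a list of rows, each a list of 7 numbers: the closure, from 0 (fully open) to 1 (shut), then the shift along the world's x, y, z in units of 25 mm (1.0 is 25 mm), then the turn, a rotation vector about the world's x, y, z in rad. In form: [[gripper, dx, dy, dz, rx, ry, rz], ...]. A call has 1 to 20 rows; each row is the pose to reach, as a shift and turn from the pose commanded when the call began; what a row does not reach only later rows make up. A row lasts 1/12 s, in which the tool goes at most 41.7 mm and 7.16 degrees, less where a joint would pass 70% of its speed; a pose out of reach is approached as far as the arm can. A call with a gripper value outside its range is refused whole. The fingers move at their own pace and stop on an object; "squeeze" is the grip in N (left out, the last holds). Time passes only in rows, so rows that repeat a pose let the fingers close. It gives the time, the measured TCP pose, the force and the opening at its end, in the units of the state.
- robot.read_state(): the state, without advancing time (a new reading comes with each control period).
- robot.read_camera(name): name is "scene" or "top" or "wrist"; returns a dict with "image" (384x512x3 uint8, red, green, blue), "fx", "fy", "cx", "cy" (pixels), "T" (4x4, takes a point from camera to world coordinates); the wrist camera has in their place "mount" (4x4, takes a point from camera to tool coordinates, whose origin is the TCP and whose axes are the flange's). Camera axes: x right, y down, z forward; pixel columns grow to the right and rows downward; lengths in m; the calibration is good to about 2 mm. A picture is of the moment at which its call begins: read the wrist's pose just before it. There is no depth.
- robot.close_job(): hands the job in, once; it reports no verdict.
The state is a dict: "t": time; "q": joint angles; "dq": joint speeds; "joint_torque": joint torques, N m; "tool_pos": TCP position; "orientation": TCP orientation; "force": force on the tool from outside, world axes, zero at the start; "wrist_torque": the same for the moment, N m; "opening": finger opening in m.
Only numpy, scipy, OpenCV 4.12 (cv2) and the standard library are available. Lean on these libraries where they do the work, as an engineer would, in place of code of your own. Each camera call takes 0.05 s, during which the arm holds its last target.

## Task

Some of the identical-looking power-supply modules on the bench are fitted and some are hollow dummies: heft each one, and lay every heavy module flat on the floor of the grey steel test tray and every light dummy flat on the floor of the blue bin. When all are sorted, wind the yellow key of the soak timer clockwise, a part turn at a time, until it comes up against its stop, and then press the green start button fully down and let go. Leave the tape roll, screwdriver, tester and carton where they are.

Things in the scene. Friction and masses are not known exactly. Their poses are not given: they have to be found in the camera images.
- module_1: power-supply module: plain metal box 110 (its x) x 44 (its y) x 40 (its z) mm, black end with an orange tab at its -x end; origin at its centre, z up as it lies. All modules look alike: a fitted one weighs 0.55 to 0.70 kg, a hollow dummy 0.15 to 0.19 kg; which is which can only be felt. Each bench place may be empty (4 or 5 modules are present)
- module_2: power-supply module: plain metal box 110 (its x) x 44 (its y) x 40 (its z) mm, black end with an orange tab at its -x end; origin at its centre, z up as it lies. All modules look alike: a fitted one weighs 0.55 to 0.70 kg, a hollow dummy 0.15 to 0.19 kg; which is which can only be felt. Each bench place may be empty (4 or 5 modules are present)
- module_3: power-supply module: plain metal box 110 (its x) x 44 (its y) x 40 (its z) mm, black end with an orange tab at its -x end; origin at its centre, z up as it lies. All modules look alike: a fitted one weighs 0.55 to 0.70 kg, a hollow dummy 0.15 to 0.19 kg; which is which can only be felt. Each bench place may be empty (4 or 5 modules are present)
- module_4: power-supply module: plain metal box 110 (its x) x 44 (its y) x 40 (its z) mm, black end with an orange tab at its -x end; origin at its centre, z up as it lies. All modules look alike: a fitted one weighs 0.55 to 0.70 kg, a hollow dummy 0.15 to 0.19 kg; which is which can only be felt. Each bench place may be empty (4 or 5 modules are present)
- module_5: power-supply module: plain metal box 110 (its x) x 44 (its y) x 40 (its z) mm, black end with an orange tab at its -x end; origin at its centre, z up as it lies. All modules look alike: a fitted one weighs 0.55 to 0.70 kg, a hollow dummy 0.15 to 0.19 kg; which is which can only be felt. Each bench place may be empty (4 or 5 modules are present)
- tray: test tray: bare grey steel with three black pads on its floor, open-topped, fixed to the bench, 258 (its x) x 158 (its y) mm outside, walls 4 mm thick and 30 mm high, floor 4 mm thick; origin at the centre of its underside, z up. Room for three modules lying side by side along its x, each with its long side along the tray's y (centres 76 mm apart, the middle one at the origin)
- bin: dummy bin: blue plastic, open-topped, fixed to the bench, 258 (its x) x 158 (its y) mm outside, walls 4 mm thick and 30 mm high, floor 4 mm thick; origin at the centre of its underside, z up. Room for three modules lying side by side along its x, each with its long side along the bin's y (centres 76 mm apart, the middle one at the origin)
- timer: spring-wound soak timer: fixed white box 150 (its x) x 90 (its y) x 50 (z) mm, origin at the centre of its underside; the yellow key stands on its top 35 mm to -x of the centre, the green start button 45 mm to +x
- key_grip (a point): middle of the key's wing, on its upright turning axis, 75 mm above the bench. The wing is a yellow upright plate 44 mm long, 10 mm thick and 30 mm high (60 to 90 mm above the bench); its axes turn with the key: x along the wing, y through its thickness, z up
- key (a joint): angle of the key in rad: 0 run down (wing along the timer's x), growing as it is wound clockwise seen from above; it is somewhere between 0.2 and 1.6 at the start. Turning it takes about 0.12 to 0.22 N m against spring and friction; it stays where it is let go. It is fully wound at a hard stop at 6.0, felt as a torque rising well past 0.3 N m
- start (a joint): travel of the start button in m: 0 up, 0.006 fully down, pressed downwards with about 5 N; it springs back
- start_top (a point): centre of the green start button's top face (28 mm across)
- tape_roll: bystander: black tape roll lying flat, 90 mm across, 30 mm high; origin at the centre of its underside
- screwdriver: bystander: screwdriver lying on the bench; origin about the middle of its underside
- tester: bystander: flat black handheld tester 60 x 130 x 20 mm; origin at the centre of its underside
- carton: bystander: small cardboard carton 60 x 90 x 50 mm; origin at the centre of its underside
Things that resemble listed ones, but are neither listed nor needed, are in the scene too. Leave any pink, red or turquoise look-alike of the module_1 alone.

How it is judged:
By the outcome, as a careful person would: the job done as asked, in the order asked, and still so for the second after the job is handed in, with the robot touching nothing.
Of module_1, module_2, module_3, module_4, module_5 only 4 to 5 are there at a start; the rules pass over those that are not, and their reading is None.
At some moment in a run one of module_1, module_2, module_3, module_4, module_5 may be knocked a few centimetres aside while the robot is not near it.
Once in a run the grip may slacken for a moment while it holds something.
It also fails if it takes over 200 s, if anything falls off the work surface, if the arm or the gripper's body presses on something with over 40 N, if the wrist force passes 120 N, or if a joint passes its speed limit or range.

## Working session

There is one attempt and no reset: what is moved stays moved. The work goes in short steps, Python scripts to look and compute and a tool call to move; the robot and the scene stay as the last step left them, time stands still between calls to the robot, and variables do not carry over. Pictures are saved under pics/ and viewed, and the job is handed in when it is done.

Besides the shell and the picture viewer there is one more tool, called after "Call:" as a command line: name --pt "numbers of a row" for each row, then --argument value for the rest. drive_tool: Moves the arm, as the interface text tells. Its arguments: {"type":"object","properties":{"increments":{"type":"array"},"squeeze":{"type":"number"}},"required":["increments"]}

```bash
ls; mkdir -p pics
python3 - <<'E'
from plant import robot
import cv2
s=robot.read_state();print(s)
for n in["scene","top","wrist"]:
    c=robot.read_camera(n);cv2.imwrite(f"pics/{n}0.png",c["image"][:,:,::-1])
    print(n,{k:v for k,v in c.items() if k!="image"})
E
```

```text
pics
{'t': 0.0, 'q': array([ 1.11560865e+00,  1.31130912e-01,  1.48926077e+00,  1.15938437e-05,
        1.52301832e+00, -8.53857229e-02]), 'dq': array([-0.00109437, -0.0003631 ,  0.00051542,  0.00026682,  0.00075746,
       -0.00015876]), 'joint_torque': array([-8.89491657e-04, -5.59874761e+01, -4.91732454e+01,  7.68500171e-02,
        3.63441033e-02, -1.38189739e-04]), 'tool_pos': array([0.21659541, 0.55898127, 0.24261566]), 'orientation': array([-5.77488687e-01, -3.08755322e+00,  2.74575185e-03]), 'force': array([-0.23978357,  1.27193991, -0.5407818 ]), 'wrist_torque': array([ 0.02554826, -0.0358188 , -0.01397173]), 'opening': 0.0928788346388222}
scene {'fx': 408.84559133703806, 'fy': 408.84559133703806, 'cx': 256.0883948823779, 'cy': 193.93574591228383, 'T': array([[-0.75985752,  0.38529812, -0.52360472,  1.19356565],
       [ 0.65003722,  0.44009143, -0.61949265,  0.74191338],
       [-0.0082554 , -0.8110887 , -0.58486491,  0.74469807],
       [ 0.        ,  0.        ,  0.        ,  1.        ]])}
top {'fx': 455.7259305670941, 'fy': 455.7259305670941, 'cx': 259.0802681560423, 'cy': 198.22378340994894, 'T': array([[-1.57814260e-02, -9.89875860e-01,  1.41055766e-01,
         3.84064932e-01],
       [-9.99874896e-01,  1.54730342e-02, -3.28287679e-03,
         4.81393473e-02],
       [ 1.06707979e-03, -1.41089928e-01, -9.89996209e-01,
         1.48951802e+00],
       [ 0.00000000e+00,  0.00000000e+00,  0.00000000e+00,
         1.00000000e+00]])}
wrist {'fx': 284.2883039510207, 'fy': 284.2883039510207, 'cx': 256.57699799847484, 'cy': 187.67012949562914, 'mount': array([[-8.53061936e-04, -9.61330093e-01, -2.75397394e-01,
         7.73082755e-02],
       [ 9.99999273e-01, -1.05483064e-03,  5.84533919e-04,
         4.30609254e-04],
       [-8.52427655e-04, -2.75396695e-01,  9.61330294e-01,
        -1.40783327e-01],
       [ 0.00000000e+00,  0.00000000e+00,  0.00000000e+00,
         1.00000000e+00]])}
```

View pics/top0.png

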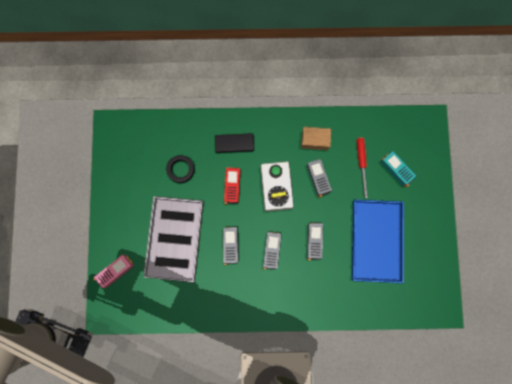

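View pics/scene0.png

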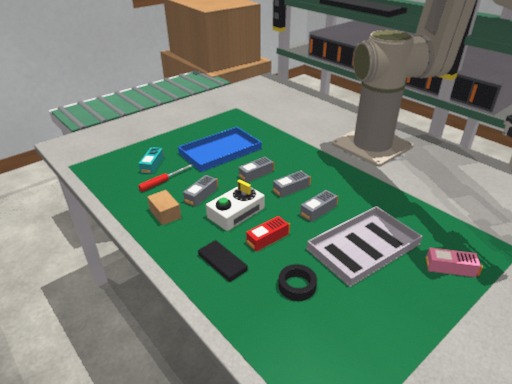

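View pics/wrist0.png

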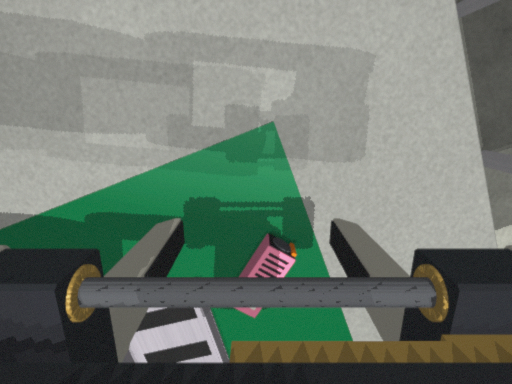

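Top view: four bare-metal grey modules at about (319,177), (230,245), (272,250) and (316,240). The red (232,185), turquoise (399,168) and pink (113,271) ones are look-alikes. The tray is at (174,239), the bin at (378,241) and the timer at (277,187). Next I'll enlarge and measure.

```bash
cat > h.py <<'E'
from plant import robot
import numpy as np, cv2
def ray(c,u,v,z,T=None):
    T=c["T"] if T is None else T
    d=T[:3,:3]@np.array([(u-c["cx"])/c["fx"],(v-c["cy"])/c["fy"],1.]); o=T[:3,3]
    return o+d*(z-o[2])/d[2]
def rectify(c,x0,x1,y0,y1,z,s=1000,T=None):
    """top-down metric picture of plane z: rows = x decreasing, cols = y decreasing"""
    T=c["T"] if T is None else T
    w=int((y1-y0)*s);h=int((x1-x0)*s)
    R=T[:3,:3].T;pts=np.array([[x1,y1,z],[x1,y0,z],[x0,y0,z],[x0,y1,z]])
    p=(R@(pts-T[:3,3]).T).T;uv=np.stack([c["fx"]*p[:,0]/p[:,2]+c["cx"],c["fy"]*p[:,1]/p[:,2]+c["cy"]],1)
    H=cv2.getPerspectiveTransform(uv.astype(np.float32),np.float32([[0,0],[w,0],[w,h],[0,h]]))
    return cv2.warpPerspective(c["image"],H,(w,h),flags=cv2.INTER_CUBIC)[:,:,::-1].copy()
def wristT(s,c):
    from scipy.spatial.transform import Rotation as R
    T=np.eye(4);T[:3,:3]=R.from_rotvec(s["orientation"]).as_matrix();T[:3,3]=s["tool_pos"]
    return T@c["mount"]
E
python3 - <<'E'
from h import *
c=robot.read_camera("top")
im=c["image"][:,:,::-1]
cv2.imwrite("pics/crop1.png",cv2.resize(im[125:290,130:420],None,fx=2.7,fy=2.7,interpolation=cv2.INTER_CUBIC))
hsv=cv2.cvtColor(im,cv2.COLOR_BGR2HSV)
green=cv2.inRange(hsv,(60,80,20),(85,255,255))
m=cv2.bitwise_not(green);m[:108]=0;m[328:]=0;m[:,:97]=0;m[:,445:]=0
cs,_=cv2.findContours(m,cv2.RETR_EXTERNAL,cv2.CHAIN_APPROX_NONE)
for k in cs:
    if cv2.contourArea(k)<60: continue
    (u,v),wh,a=cv2.minAreaRect(k)
    b=cv2.boxPoints(((u,v),wh,a)); 
    for z in(0.03,):
        B=np.array([ray(c,*p,z)[:2] for p in b]); e=[np.linalg.norm(B[1]-B[0]),np.linalg.norm(B[2]-B[1])]
        d=(B[1]-B[0]) if e[0]>e[1] else B[2]-B[1]
        print((round(u),round(v)),"xyz(z.03)",B.mean(0).round(4),"dims",np.round(e,3),"ang",round(np.degrees(np.arctan2(d[1],d[0]))%180,1),"ground",ray(c,u,v,0).round(3)[:2])
E
```

```text
(114, 271) xyz(z.03) [0.3679 0.5063] dims [0.128 0.057] ang 128.5 ground [0.367 0.516]
(272, 251) xyz(z.03) [0.4236 0.0055] dims [0.122 0.048] ang 172.6 ground [0.424 0.005]
(230, 246) xyz(z.03) [0.44   0.1368] dims [0.048 0.121] ang 179.5 ground [0.441 0.139]
(314, 241) xyz(z.03) [ 0.4517 -0.1315] dims [0.048 0.121] ang 178.0 ground [ 0.453 -0.135]
(378, 241) xyz(z.03) [ 0.4498 -0.3343] dims [0.266 0.171] ang 176.6 ground [ 0.449 -0.342]
(173, 239) xyz(z.03) [0.4678 0.3211] dims [0.264 0.17 ] ang 174.7 ground [0.468 0.327]
(232, 186) xyz(z.03) [0.6354 0.132 ] dims [0.124 0.053] ang 176.4 ground [0.64  0.134]
(277, 186) xyz(z.03) [ 0.6324 -0.0142] dims [0.099 0.16 ] ang 4.2 ground [ 0.637 -0.015]
(319, 178) xyz(z.03) [ 0.6563 -0.1534] dims [0.051 0.123] ang 17.4 ground [ 0.662 -0.158]
(180, 169) xyz(z.03) [0.6926 0.2999] dims [0.085 0.087] ang 0.3 ground [0.699 0.305]
(398, 169) xyz(z.03) [ 0.682  -0.4124] dims [0.055 0.124] ang 40.2 ground [ 0.688 -0.422]
(363, 167) xyz(z.03) [ 0.6908 -0.2972] dims [0.032 0.201] ang 2.8 ground [ 0.696 -0.304]
(234, 143) xyz(z.03) [0.7782 0.1225] dims [0.125 0.057] ang 91.7 ground [0.786 0.124]
(316, 138) xyz(z.03) [ 0.79   -0.1478] dims [0.077 0.1  ] ang 84.9 ground [ 0.798 -0.152]
```

View pics/crop1.png

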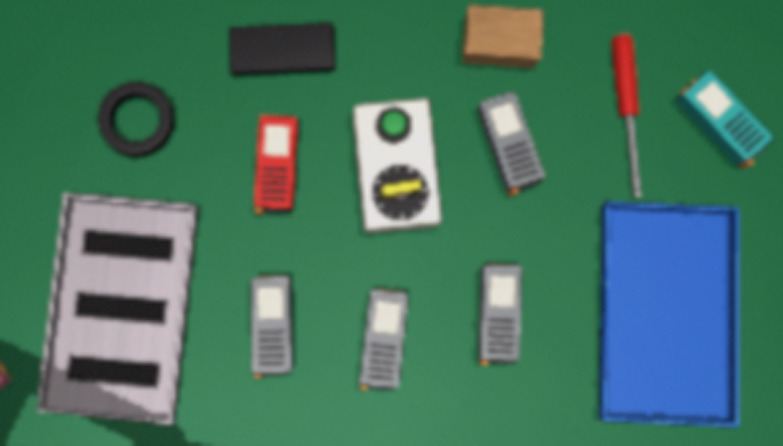

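The crop shows the same four plain-metal modules with a black end and orange tab. The coloured ones are decoys. I'll start with the module at (230,245) and hover over it.

Call:
drive_tool --pt "0 8.94 -16.9 -1.5 0 0 0.36" --pt "0 8.94 -16.9 -1.5 0 0 0.36" --pt "0 8.94 -16.9 -1.5 0 0 0.36" --pt "0 8.94 -16.9 -1.5 0 0 0.36" --pt "0 8.94 -16.9 -1.5 0 0 0.36" --pt "0 8.94 -16.9 -1.5 0 0 0.36" --pt "0 8.94 -16.9 -1.5 0 0 0.36" --pt "0 8.94 -16.9 -1.5 0 0 0.36" --pt "0 8.94 -16.9 -1.5 0 0 0.36" --pt "0 8.94 -16.9 -1.5 0 0 0.36" --pt "0 8.94 -16.9 -1.5 0 0 0.36" --pt "0 8.94 -16.9 -1.5 0 0 0.36" --pt "0 8.94 -16.9 -1.5 0 0 0.36" --pt "0 8.94 -16.9 -2.5 0 0 0.36" --pt "0 8.94 -16.9 -3.7 0 0 0.36" --pt "0 8.94 -16.9 -3.7 0 0 0.36" --squeeze 40

```text
t: 1.53
tool_pos: [0.4368, 0.1366, 0.1458]
orientation: [-0.016, -3.133, 0.002]
force: [-1.0, 0.3, -1.5]
opening: 0.0929
```

```bash
cat >> h.py <<'E'
def look(n,x0=None):
    s=robot.read_state();c=robot.read_camera("wrist");cv2.imwrite(f"pics/{n}.png",c["image"][:,:,::-1]);return s,c,wristT(s,c)
def st():
    s=robot.read_state()
    from scipy.spatial.transform import Rotation as R
    M=R.from_rotvec(s["orientation"]).as_matrix()
    print("t",round(s["t"],2),"pos",s["tool_pos"].round(4),"yaw_y",round(np.degrees(np.arctan2(M[1,1],M[0,1])),1),"z",M[:,2].round(3),"F",s["force"].round(2),"M",s["wrist_torque"].round(3),"open",round(s["opening"],4),"q6",s["q"][5].round(2));return s
def go(x,y,z,yaw=None):
    """yaw deg of tool y axis; prints increments from measured pose"""
    s=st()
    from scipy.spatial.transform import Rotation as R
    M=R.from_rotvec(s["orientation"]).as_matrix();a=np.degrees(np.arctan2(M[1,1],M[0,1]))
    d=(np.array([x,y,z])-s["tool_pos"])/.025
    print("inc",d.round(2),"rz",None if yaw is None else round(np.radians(yaw-a),3))
E
python3 - <<'E'
from h import *
st()
s,c,T=look("w1")
cv2.imwrite("pics/w1r.png",rectify(c,.34,.56,.02,.26,.04,2500,T))
t=robot.read_camera("top")
im=cv2.cvtColor(t["image"],cv2.COLOR_RGB2HSV)
E
```

```text
t 1.53 pos [0.4368 0.1366 0.1458] yaw_y 89.4 z [-0.008 -0.001 -1.   ] F [-1.03  0.3  -1.47] M [0.021 0.018 0.035] open 0.0929 q6 -1.37
```

View pics/w1.png

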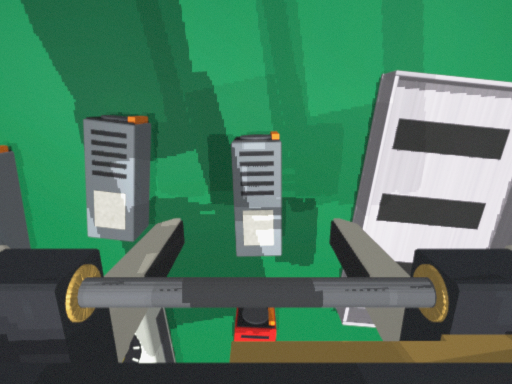

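View pics/w1r.png

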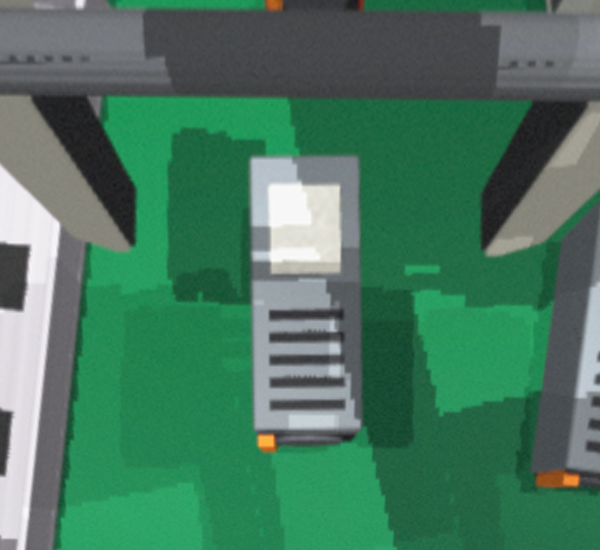

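The wrist view shows the module centred at (258,195), centre about (0.441, 0.138). I'll descend, grip and lift.

Call:
drive_tool --pt "0 0.15 0.06 -1.5 0 0 0" --pt "0 0.15 0.06 -3 0 0 0" --pt "0 0.15 0.06 -4 0 0 0" --pt "0 0.15 0.06 -4.5 0 0 0" --pt "0 0.15 0.06 -4.5 0 0 0" --pt "1 0.15 0.06 -4.5 0 0 0" --pt "1 0.15 0.06 -4.5 0 0 0" --pt "1 0.15 0.06 -4.5 0 0 0" --pt "1 0.15 0.06 -4.5 0 0 0" --pt "1 0.15 0.06 -4.5 0 0 0" --pt "1 0.15 0.06 -4.5 0 0 0" --pt "1 0.15 0.06 -4.5 0 0 0" --squeeze 40

```text
t: 2.63
tool_pos: [0.4443, 0.1385, 0.039]
orientation: [0.015, 3.141, 0.0]
force: [-0.7, 0.7, -0.3]
opening: 0.0512
```

```bash
python3 -c "
from h import *
st()"
```

```text
t 2.63 pos [0.4443 0.1385 0.039 ] yaw_y 89.4 z [ 0.001  0.    -1.   ] F [-0.67  0.69 -0.27] M [0.039 0.017 0.014] open 0.0512 q6 -1.37
```

Call:
drive_tool --pt "1 0 0 -0.2 0 0 0" --pt "1 0 0 -0.2 0 0 0" --pt "1 0 0 -0.2 0 0 0" --pt "1 0 0 -0.2 0 0 0" --pt "1 0 0 0.5 0 0 0" --pt "1 0 0 1.5 0 0 0" --pt "1 0 0 3 0 0 0" --pt "1 0 0 4 0 0 0" --pt "1 0 0 4 0 0 0" --pt "1 0 0 4 0 0 0" --pt "1 0 0 4 0 0 0" --pt "1 0 0 4 0 0 0" --squeeze 40

```text
t: 3.63
tool_pos: [0.4425, 0.1382, 0.1363]
orientation: [-0.015, -3.138, 0.001]
force: [0.3, 0.3, -2.9]
opening: 0.0437
```

```bash
python3 -c "
from h import *
st()
for i in range(3): look('w2'); print(robot.read_state()['force'].round(2))
"
```

```text
t 3.63 pos [0.4425 0.1382 0.1363] yaw_y 89.4 z [-0.004 -0.001 -1.   ] F [ 0.32  0.26 -2.85] M [0.014 0.022 0.02 ] open 0.0437 q6 -1.37
[-0.58 -1.19 -2.51]
[-0.51  0.16 -0.79]
[-0.72 -0.22 -1.65]
```

View pics/w2.png

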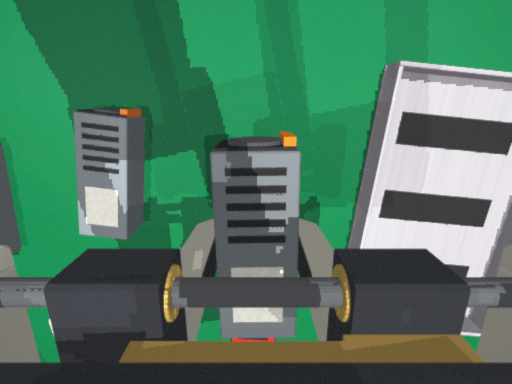

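```bash
cat >> h.py <<'E'
def heft(n=10):
    L=[]
    for i in range(n): robot.read_camera("top");L.append(robot.read_state()["force"])
    L=np.array(L);print("heft",L.mean(0).round(2),"sd",L.std(0).round(2))
E
python3 - <<'E'
from h import *
heft();st()
c=robot.read_camera("top");im=c["image"][:,:,::-1];g=cv2.cvtColor(im,cv2.COLOR_BGR2HSV)
# tray pads
m=cv2.inRange(g,(0,0,0),(180,255,60));m[:200]=0;m[278:]=0;m[:,:150]=0;m[:,203:]=0
for k in cv2.findContours(m,cv2.RETR_EXTERNAL,cv2.CHAIN_APPROX_NONE)[0]:
    if cv2.contourArea(k)>60:
        u,v=cv2.minAreaRect(k)[0];print("pad",u,v,ray(c,u,v,.005).round(4),cv2.minAreaRect(k)[1])
m=cv2.inRange(g,(105,120,60),(125,255,255));k=max(cv2.findContours(m,cv2.RETR_EXTERNAL,cv2.CHAIN_APPROX_NONE)[0],key=cv2.contourArea)
b=cv2.boxPoints(cv2.minAreaRect(k));print(np.array([ray(c,*p,.03)[:2] for p in b]).round(3),np.array([ray(c,*p,.0)[:2] for p in b]).round(3))
cv2.imwrite("pics/rb.png",rectify(c,.3,.6,-.45,-.22,.03,2000)); cv2.imwrite("pics/rt.png",rectify(c,.31,.61,.2,.43,.03,2000))
E
```

```text
heft [ 0.21  0.08 -1.42] sd [0.43 0.52 0.45]
t 4.28 pos [0.4442 0.1384 0.1387] yaw_y 89.4 z [ 0. -0. -1.] F [-0.03  0.41 -1.07] M [ 0.01  -0.077 -0.066] open 0.0437 q6 -1.37
pad 171.06967163085938 262.2685546875 [0.3914 0.3303 0.005 ] (30.623336791992188, 7.158086776733398)
pad 170.5245819091797 238.22952270507812 [0.4688 0.333  0.005 ] (23.539291381835938, 6.880716323852539)
pad 176.96551513671875 215.41380310058594 [0.543  0.3128 0.005 ] (30.560739517211914, 6.80972957611084)
[[ 0.323 -0.245]
 [ 0.582 -0.26 ]
 [ 0.577 -0.423]
 [ 0.318 -0.403]] [[ 0.322 -0.251]
 [ 0.586 -0.267]
 [ 0.581 -0.432]
 [ 0.317 -0.412]]
```

View pics/rb.png

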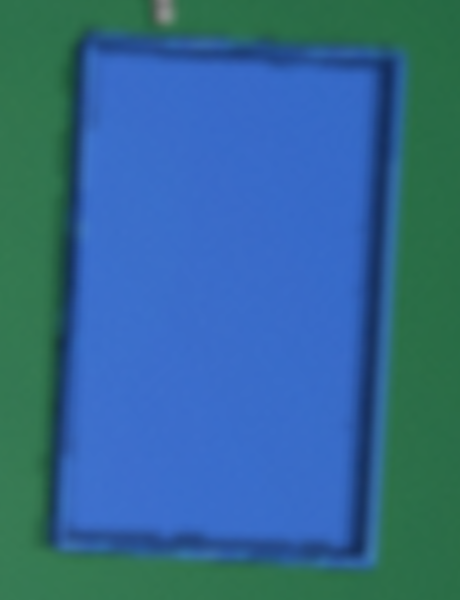

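View pics/rt.png

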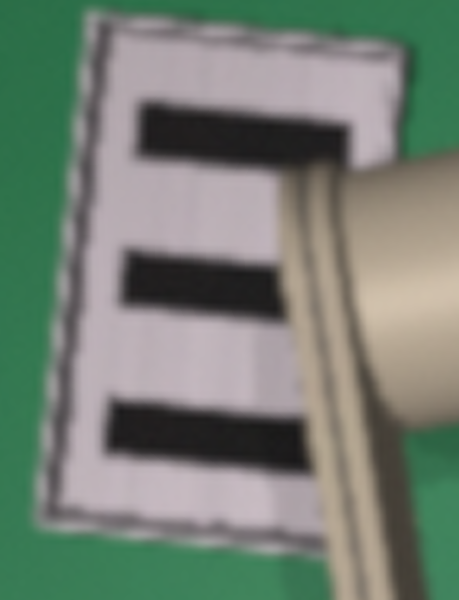

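Heft is about 1.4 N, so this one is a dummy and goes in the bin. The bin centre is about (0.450, -0.336), with its x axis at -3°. I'll take the far slot.

Call:
drive_tool --pt "1 3.27 -19.18 0.5 0 0 -1.614" --pt "1 3.27 -19.18 0.5 0 0 -1.614" --pt "1 3.27 -19.18 0.5 0 0 -1.614" --pt "1 3.27 -19.18 0.5 0 0 -1.614" --pt "1 3.27 -19.18 0.5 0 0 -1.614" --pt "1 3.27 -19.18 0.5 0 0 -1.614" --pt "1 3.27 -19.18 0.5 0 0 -1.614" --pt "1 3.27 -19.18 0.5 0 0 -1.614" --pt "1 3.27 -19.18 0.5 0 0 -1.614" --pt "1 3.27 -19.18 0.5 0 0 -1.614" --pt "1 3.27 -19.18 0.5 0 0 -1.614" --pt "1 3.27 -19.18 0.5 0 0 -1.614" --pt "1 3.27 -19.18 0.5 0 0 -1.614" --pt "1 3.27 -19.18 0.5 0 0 -1.614" --pt "1 3.27 -19.18 0 0 0 -1.614" --pt "1 3.27 -19.18 -1 0 0 -1.614" --pt "1 3.27 -19.18 -1.5 0 0 -1.614" --pt "1 3.27 -19.18 -1.5 0 0 -1.614"

```text
t: 5.83
tool_pos: [0.5233, -0.3379, 0.096]
orientation: [-2.269, -2.161, 0.002]
force: [-0.1, 0.8, -1.7]
opening: 0.0436
```

```bash
python3 -c "
from h import *
s,c,T=look('w3');go(.526,-.341,.0395,-3.1)
cv2.imwrite('pics/w3r.png',rectify(c,.34,.62,-.45,-.22,.03,2000,T))"
```

```text
t 5.88 pos [ 0.5242 -0.3387  0.0982] yaw_y -2.8 z [-0.005  0.004 -1.   ] F [-0.02 -0.04 -1.55] M [-0.083  0.013  0.019] open 0.0439 q6 -0.61
inc [ 0.07 -0.09 -2.35] rz -0.004
```

View pics/w3.png

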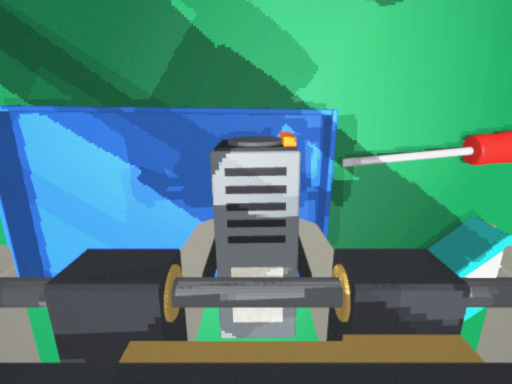

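View pics/w3r.png

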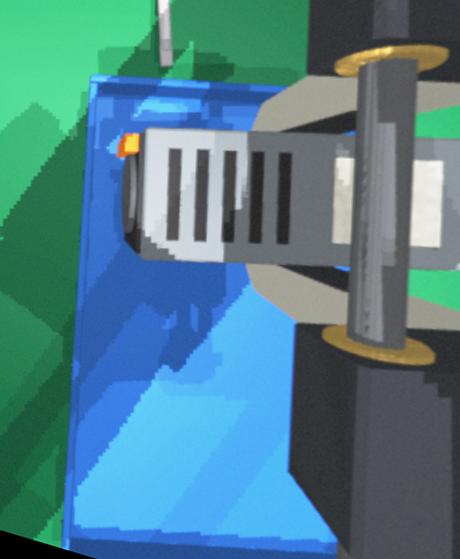

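The module is held over the bin's far slot, and the rim corner matches my estimate. Lowering and releasing.

Call:
drive_tool --pt "1 0 0 -1 0 0 0" --pt "1 0 0 -1.9 0 0 0" --pt "1 0 0 -2.3 0 0 0" --pt "1 0 0 -2.45 0 0 0" --pt "1 0 0 -2.5 0 0 0" --pt "1 0 0 -2.5 0 0 0" --pt "0.35 0 0 -2.5 0 0 0" --pt "0.35 0 0 -2.5 0 0 0" --pt "0.35 0 0 -2.5 0 0 0" --pt "0.35 0 0 -2.5 0 0 0" --pt "0.35 0 0 -1.5 0 0 0" --pt "0.35 0 0 0 0 0 0" --pt "0.35 0 0 1.5 0 0 0" --pt "0.35 0 0 2.5 0 0 0"

```text
t: 7.05
tool_pos: [0.5268, -0.3418, 0.1679]
orientation: [2.277, 2.159, 0.001]
force: [0.2, 0.6, 1.0]
opening: 0.0607
```

```bash
cat >> h.py <<'E'
def mods(n=None):
    c=robot.read_camera("top");im=c["image"][:,:,::-1]
    if n: cv2.imwrite(f"pics/{n}.png",cv2.resize(im[125:290,130:420],None,fx=2.7,fy=2.7,interpolation=cv2.INTER_CUBIC))
    hsv=cv2.cvtColor(im,cv2.COLOR_BGR2HSV)
    m=cv2.bitwise_not(cv2.inRange(hsv,(60,80,20),(85,255,255)));m[:108]=0;m[328:]=0;m[:,:97]=0;m[:,445:]=0
    for k in cv2.findContours(m,cv2.RETR_EXTERNAL,cv2.CHAIN_APPROX_NONE)[0]:
        (u,v),wh,a=cv2.minAreaRect(k)
        B=np.array([ray(c,*p,.035)[:2] for p in cv2.boxPoints(((u,v),wh,a))]); e=[np.linalg.norm(B[1]-B[0]),np.linalg.norm(B[2]-B[1])]
        if not(.1<max(e)<.14 and .03<min(e)<.07): continue
        d=(B[1]-B[0]) if e[0]>e[1] else B[2]-B[1]
        print((round(u),round(v)),"xy",B.mean(0).round(4),"dims",np.round(e,3),"ang",round(np.degrees(np.arctan2(d[1],d[0]))%180,1))
E
python3 - <<'E'
from h import *
st();look('w4');mods('m4')
E
```

```text
t 7.05 pos [ 0.5268 -0.3418  0.1679] yaw_y -3.0 z [ 0.003 -0.002 -1.   ] F [0.24 0.57 0.98] M [-0.089  0.02  -0.023] open 0.0607 q6 -0.6
(114, 271) xy [0.3685 0.5048] dims [0.126 0.055] ang 128.0
(272, 251) xy [0.4231 0.0047] dims [0.122 0.049] ang 172.4
(315, 241) xy [ 0.4514 -0.1324] dims [0.051 0.121] ang 178.0
(232, 186) xy [0.6345 0.1317] dims [0.124 0.053] ang 176.4
(319, 178) xy [ 0.6553 -0.1527] dims [0.051 0.122] ang 17.4
(234, 143) xy [0.777  0.1226] dims [0.125 0.057] ang 92.1
```

View pics/w4.png

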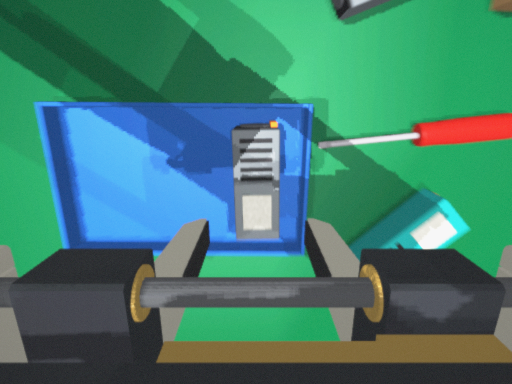

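View pics/m4.png

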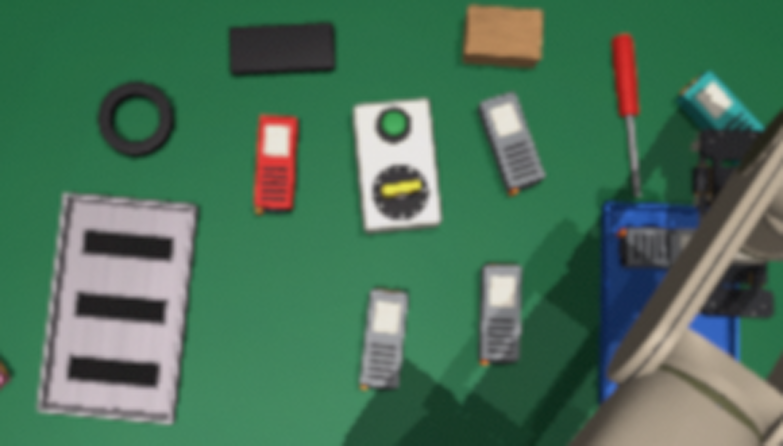

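The module lies flat in the far slot, wrist view (257,180). Next is the module at top (315,241), xy (0.451, -0.132).

Call:
drive_tool --pt "0 -2.95 8.35 0 0 0 1.588" --pt "0 -2.95 8.35 0 0 0 1.588" --pt "0 -2.95 8.35 0 0 0 1.588" --pt "0 -2.95 8.35 0 0 0 1.588" --pt "0 -2.95 8.35 0 0 0 1.588" --pt "0 -2.95 8.35 0 0 0 1.588" --pt "0 -2.95 8.35 0 0 0 1.588" --pt "0 -2.95 8.35 0 0 0 1.588" --pt "0 -2.95 8.35 0 0 0 1.588" --pt "0 -2.95 8.35 0 0 0 1.588" --pt "0 -2.95 8.35 0 0 0 1.588" --pt "0 -2.95 8.35 0 0 0 1.588" --pt "0 -2.95 8.35 -1 0 0 1.588" --pt "0 -2.95 8.35 -2 0 0 1.588" --pt "0 -2.95 8.35 -2 0 0 1.588"

```text
t: 8.4
tool_pos: [0.4488, -0.131, 0.1085]
orientation: [-0.056, -3.134, -0.005]
force: [-1.1, 0.7, -1.2]
opening: 0.0932
```

Run:
```python
from h import *
s,c,T=look('w5');go(.453,-.133,.034,88)
cv2.imwrite('pics/w5r.png',rectify(c,.35,.55,-.25,-.02,.04,2000,T))
```

```text
t 8.45 pos [ 0.4496 -0.1313  0.1107] yaw_y 87.9 z [-0.006  0.002 -1.   ] F [-0.61  0.02  0.02] M [ 0.052  0.001 -0.039] open 0.093 q6 -1.93
inc [ 0.14 -0.07 -3.07] rz 0.002
```

View pics/w5r.png

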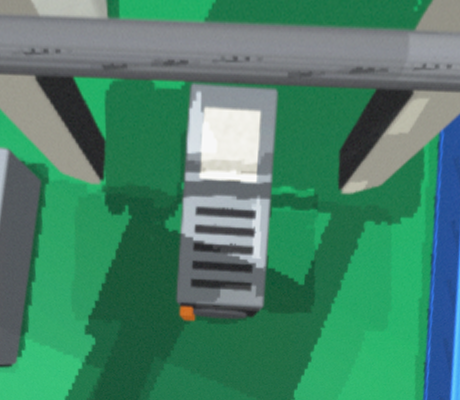

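Call:
drive_tool --pt "0 0 -0.03 -1.5 0 0 -0.01" --pt "0 0 -0.03 -2.6 0 0 -0.01" --pt "0 0 -0.03 -3.1 0 0 -0.01" --pt "0 0 -0.03 -3.18 0 0 -0.01" --pt "1 0 -0.03 -3.18 0 0 -0.01" --pt "1 0 -0.03 -3.18 0 0 -0.01" --pt "1 0 -0.03 -3.18 0 0 -0.01" --pt "1 0 -0.03 -3.18 0 0 -0.01" --pt "1 0 -0.03 -3.18 0 0 -0.01" --pt "1 0 -0.03 -3.18 0 0 -0.01" --pt "1 0 -0.03 -3.18 0 0 -0.01" --pt "1 0 -0.03 -3.18 0 0 -0.01" --pt "1 0 -0.03 -3.18 0 0 -0.01" --squeeze 40

```text
t: 9.53
tool_pos: [0.4523, -0.1333, 0.0344]
orientation: [0.072, 3.14, -0.001]
force: [-1.6, -0.6, 2.3]
opening: 0.0435
```

Call:
drive_tool --pt "1 0 0 0.5 0 0 0" --pt "1 0 0 1.5 0 0 0" --pt "1 0 0 2.8 0 0 0" --pt "1 0 0 4 0 0 0" --pt "1 0 0 4 0 0 0" --pt "1 0 0 4 0 0 0" --pt "1 0 0 4 0 0 0"

```text
t: 10.12
tool_pos: [0.4508, -0.1325, 0.1319]
orientation: [-0.072, -3.138, -0.002]
force: [-0.3, 0.8, -7.6]
opening: 0.044
```

Run:
```python
from h import *
look('w6');heft(10);st()
c=robot.read_camera("top");cv2.imwrite("pics/rt2.png",rectify(c,.31,.61,.2,.43,.03,2000));cv2.imwrite("pics/rt3.png",rectify(c,.31,.61,.2,.43,.005,2000))
```

```text
heft [ 0.05  0.34 -6.58] sd [0.3  0.48 0.26]
t 10.67 pos [ 0.4521 -0.133   0.134 ] yaw_y 87.4 z [-0.  0. -1.] F [-0.04 -0.71 -6.69] M [ 0.04  -0.013 -0.065] open 0.0438 q6 -1.92
```

View pics/rt2.png

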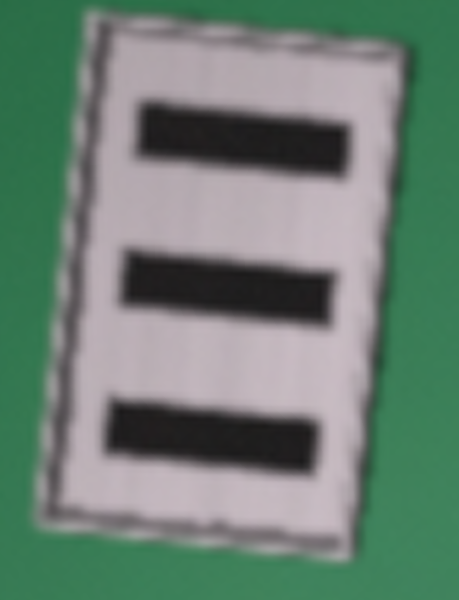

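View pics/rt3.png

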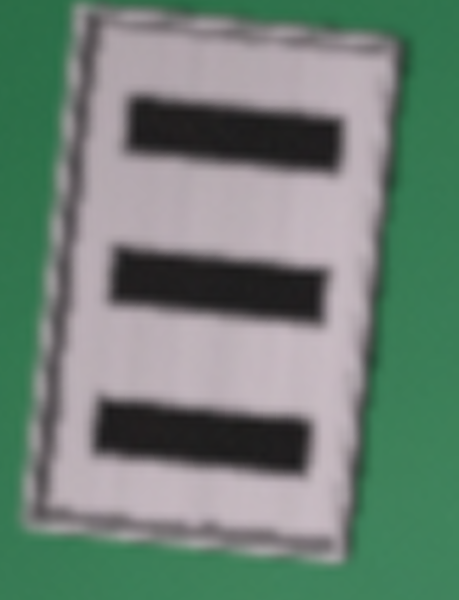

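View pics/w6.png

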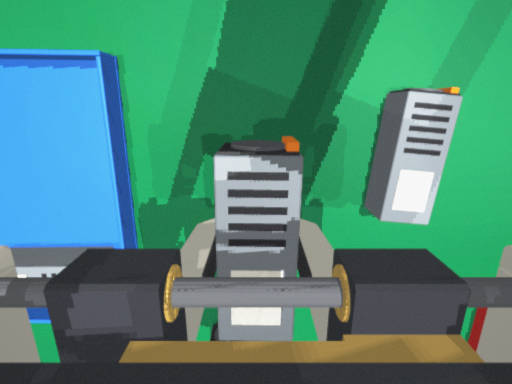

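This one is heavy at 6.6 N. The tray slots, from the pads, are (0.5425,0.3125), (0.4665,0.3205) and (0.391,0.3285), with axis at -6°. It goes to the far slot.

Call:
drive_tool --pt "1 3.62 17.82 0.8 0 0 -1.63" --pt "1 3.62 17.82 0.8 0 0 -1.63" --pt "1 3.62 17.82 0.8 0 0 -1.63" --pt "1 3.62 17.82 0.8 0 0 -1.63" --pt "1 3.62 17.82 0.8 0 0 -1.63" --pt "1 3.62 17.82 0.8 0 0 -1.63" --pt "1 3.62 17.82 0.8 0 0 -1.63" --pt "1 3.62 17.82 0.8 0 0 -1.63" --pt "1 3.62 17.82 0.8 0 0 -1.63" --pt "1 3.62 17.82 0.8 0 0 -1.63" --pt "1 3.62 17.82 0.8 0 0 -1.63" --pt "1 3.62 17.82 0.8 0 0 -1.63" --pt "1 3.62 17.82 0.8 0 0 -1.63" --pt "1 3.62 17.82 0.8 0 0 -1.63" --pt "1 3.62 17.82 0 0 0 -1.63" --pt "1 3.62 17.82 -1 0 0 -1.63" --pt "1 3.62 17.82 -1.5 0 0 -1.63" --pt "1 3.62 17.82 -1.5 0 0 -1.63" --pt "1 3.62 17.82 -1.5 0 0 -1.63"

```text
t: 12.3
tool_pos: [0.5417, 0.312, 0.0956]
orientation: [-2.334, -2.101, 0.004]
force: [-0.1, 0.1, -6.1]
opening: 0.0437
```

Run:
```python
from h import *
look('w7');go(.5425,.3125,.0385,-6)
```

```text
t 12.35 pos [0.5428 0.3124 0.0972] yaw_y -6.0 z [ 0.  0. -1.] F [ 0.07 -0.05 -6.66] M [-0.068  0.025 -0.012] open 0.0437 q6 0.55
inc [-0.01  0.   -2.35] rz 0.0
```

View pics/w7.png

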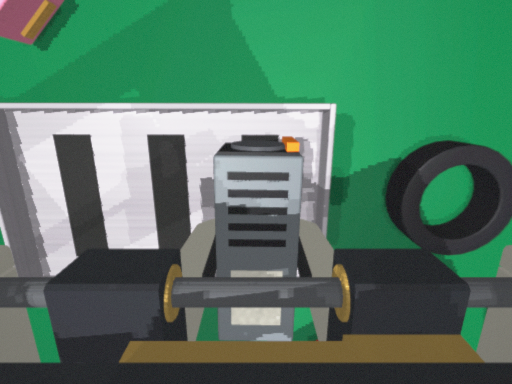

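The module sits over the far pad and is square to the tray. Lowering.

Call:
drive_tool --pt "1 0 0 -1 0 0 0" --pt "1 0 0 -1.9 0 0 0" --pt "1 0 0 -2.2 0 0 0" --pt "1 0 0 -2.32 0 0 0" --pt "1 0 0 -2.36 0 0 0" --pt "1 0 0 -2.36 0 0 0" --pt "0.35 0 0 -2.36 0 0 0" --pt "0.35 0 0 -2.36 0 0 0" --pt "0.35 0 0 -2.36 0 0 0" --pt "0.35 0 0 -2.36 0 0 0" --pt "0.35 0 0 -1.5 0 0 0" --pt "0.35 0 0 0 0 0 0" --pt "0.35 0 0 1.5 0 0 0" --pt "0.35 0 0 2 0 0 0" --pt "0.35 0 0 2 0 0 0"

```text
t: 13.6
tool_pos: [0.5459, 0.314, 0.1533]
orientation: [2.333, 2.1, 0.016]
force: [0.1, 0.5, 0.3]
opening: 0.0602
```

Run:
```python
from h import *
st();look('w8');mods('m8')
```

```text
t 13.6 pos [0.5459 0.314  0.1533] yaw_y -6.0 z [ 0.009  0.004 -1.   ] F [0.14 0.45 0.29] M [-0.068  0.061  0.012] open 0.0602 q6 0.55
(273, 239) xy [0.4612 0.    ] dims [0.123 0.048] ang 172.3
(232, 186) xy [0.6345 0.1317] dims [0.124 0.053] ang 176.4
(319, 178) xy [ 0.6553 -0.1527] dims [0.051 0.122] ang 17.4
(398, 169) xy [ 0.6809 -0.4108] dims [0.054 0.124] ang 40.2
(234, 143) xy [0.7769 0.1226] dims [0.125 0.057] ang 91.8
```

View pics/w8.png

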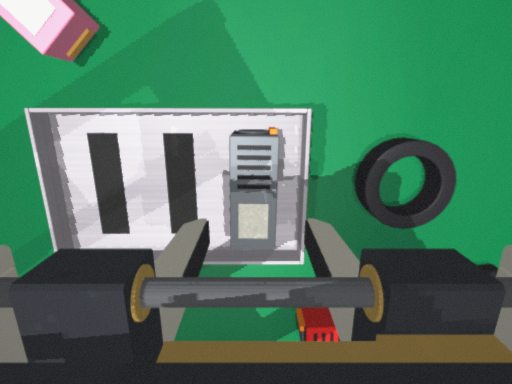

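View pics/m8.png

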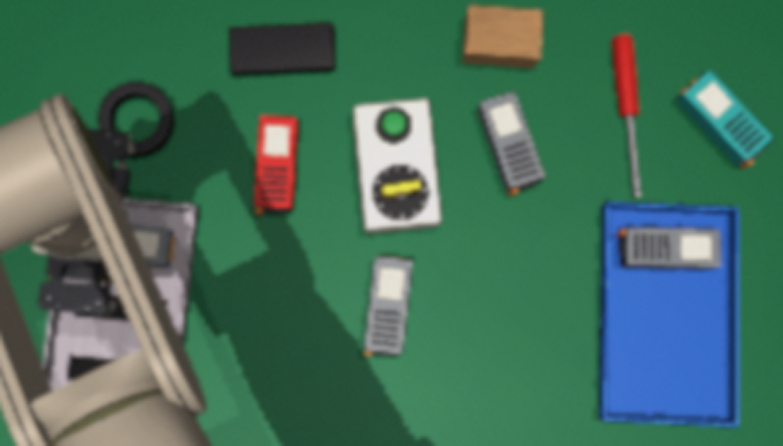

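The bench module has been knocked to (0.461, 0.000); top view (273,239). The placed ones lie flat. I'll go for the knocked one.

Call:
drive_tool --pt "0 -3.23 -12.5 0 0 0 1.541" --pt "0 -3.23 -12.5 0 0 0 1.541" --pt "0 -3.23 -12.5 0 0 0 1.541" --pt "0 -3.23 -12.5 0 0 0 1.541" --pt "0 -3.23 -12.5 0 0 0 1.541" --pt "0 -3.23 -12.5 0 0 0 1.541" --pt "0 -3.23 -12.5 0 0 0 1.541" --pt "0 -3.23 -12.5 0 0 0 1.541" --pt "0 -3.23 -12.5 0 0 0 1.541" --pt "0 -3.23 -12.5 0 0 0 1.541" --pt "0 -3.23 -12.5 0 0 0 1.541" --pt "0 -3.23 -12.5 0 0 0 1.541" --pt "0 -3.23 -12.5 0 0 0 1.541" --pt "0 -3.23 -12.5 -1 0 0 1.541" --pt "0 -3.23 -12.5 -1.5 0 0 1.541" --pt "0 -3.23 -12.5 -1.5 0 0 1.541" --pt "0 -3.23 -12.5 -1.5 0 0 1.541"

```text
t: 15.12
tool_pos: [0.4599, 0.0002, 0.107]
orientation: [-0.211, -3.13, -0.0]
force: [0.2, -0.3, 0.5]
opening: 0.0929
```

Run:
```python
from h import *
s,c,T=look('w9');go(.462,0,.034,82.3)
cv2.imwrite('pics/w9r.png',rectify(c,.36,.56,-.12,.12,.04,2000,T))
```

```text
t 15.17 pos [0.461  0.     0.1082] yaw_y 82.3 z [-0.002  0.    -1.   ] F [0.41 0.37 0.12] M [ 0.012  0.004 -0.003] open 0.093 q6 -1.55
inc [ 0.04 -0.   -2.97] rz 0.0
```

View pics/w9r.png

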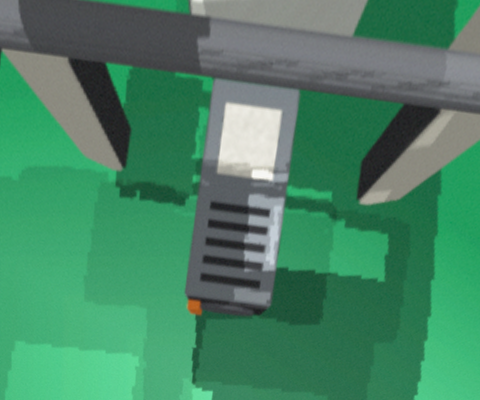

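Well aligned. I'll grip and lift.

Call:
drive_tool --pt "0 0 0 -1.5 0 0 0" --pt "0 0 0 -2.5 0 0 0" --pt "0 0 0 -2.95 0 0 0" --pt "0 0 0 -3 0 0 0" --pt "1 0 0 -3 0 0 0" --pt "1 0 0 -3 0 0 0" --pt "1 0 0 -3 0 0 0" --pt "1 0 0 -3 0 0 0" --pt "1 0 0 -3 0 0 0" --pt "1 0 0 -3 0 0 0" --pt "1 0 0 -3 0 0 0" --pt "1 0 0 -3 0 0 0" --pt "1 0 0 -3 0 0 0" --pt "1 0 0 -2.5 0 0 0" --pt "1 0 0 -1.5 0 0 0" --pt "1 0 0 0 0 0 0" --pt "1 0 0 1 0 0 0" --pt "1 0 0 1 0 0 0" --pt "1 0 0 1 0 0 0" --pt "1 0 0 1 0 0 0"

```text
t: 16.83
tool_pos: [0.4611, 0.0, 0.1329]
orientation: [-0.211, -3.133, -0.0]
force: [-0.4, -0.1, -2.0]
opening: 0.0438
```

Run:
```python
from h import *
look('w10');heft(10)
print("tray mid");go(.4665,.3205,.0385,-6);print("bin mid");go(.450,-.336,.0385,-3.1)
```

```text
heft [-0.03 -0.21 -2.04] sd [0.62 0.44 0.48]
tray mid
t 17.38 pos [ 4.618e-01 -1.000e-04  1.340e-01] yaw_y 82.3 z [-0.  0. -1.] F [ 0.7   0.07 -2.29] M [ 0.04   0.005 -0.001] open 0.0439 q6 -1.55
inc [ 0.19 12.82 -3.82] rz -1.541
bin mid
t 17.38 pos [ 4.618e-01 -1.000e-04  1.340e-01] yaw_y 82.3 z [-0.  0. -1.] F [ 0.7   0.07 -2.29] M [ 0.04   0.005 -0.001] open 0.0439 q6 -1.55
inc [ -0.47 -13.44  -3.82] rz -1.49
```

View pics/w10.png

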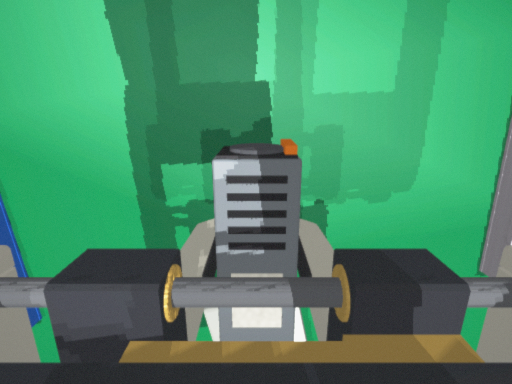

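Light at about 2 N. It goes to the middle slot of the bin.

Call:
drive_tool --pt "1 -0.47 -13.44 0.5 0 0 -1.49" --pt "1 -0.47 -13.44 0.5 0 0 -1.49" --pt "1 -0.47 -13.44 0.5 0 0 -1.49" --pt "1 -0.47 -13.44 0.5 0 0 -1.49" --pt "1 -0.47 -13.44 0.5 0 0 -1.49" --pt "1 -0.47 -13.44 0.5 0 0 -1.49" --pt "1 -0.47 -13.44 0.5 0 0 -1.49" --pt "1 -0.47 -13.44 0.5 0 0 -1.49" --pt "1 -0.47 -13.44 0.5 0 0 -1.49" --pt "1 -0.47 -13.44 0.5 0 0 -1.49" --pt "1 -0.47 -13.44 0.5 0 0 -1.49" --pt "1 -0.47 -13.44 0.5 0 0 -1.49" --pt "1 -0.47 -13.44 0.5 0 0 -1.49" --pt "1 -0.47 -13.44 -0.5 0 0 -1.49" --pt "1 -0.47 -13.44 -1.5 0 0 -1.49" --pt "1 -0.47 -13.44 -1.5 0 0 -1.49" --pt "1 -0.47 -13.44 -1.5 0 0 -1.49"

```text
t: 18.8
tool_pos: [0.449, -0.3349, 0.0952]
orientation: [-2.274, -2.161, 0.001]
force: [-0.6, 0.0, -0.7]
opening: 0.0436
```

Run:
```python
from h import *
look('w11');go(.450,-.336,.0385,-3.1)
```

```text
t 18.85 pos [ 0.45   -0.3358  0.0969] yaw_y -3.0 z [-0.001  0.001 -1.   ] F [ 0.17  0.19 -1.07] M [-0.074  0.096 -0.012] open 0.0443 q6 -0.68
inc [ 0.   -0.01 -2.34] rz -0.002
```

View pics/w11.png

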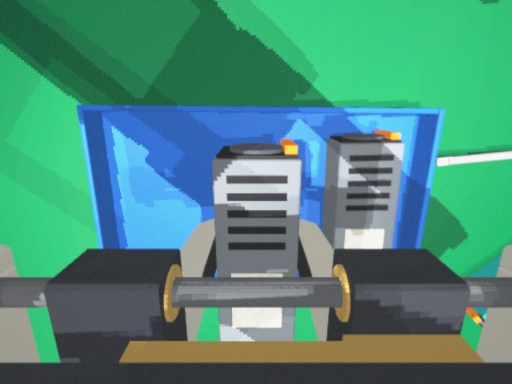

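Call:
drive_tool --pt "1 0 0 -1 0 0 0" --pt "1 0 0 -1.9 0 0 0" --pt "1 0 0 -2.2 0 0 0" --pt "1 0 0 -2.32 0 0 0" --pt "1 0 0 -2.35 0 0 0" --pt "1 0 0 -2.35 0 0 0" --pt "0.38 0 0 -2.35 0 0 0" --pt "0.38 0 0 -2.35 0 0 0" --pt "0.38 0 0 -2.35 0 0 0" --pt "0.38 0 0 -2.35 0 0 0" --pt "0.38 0 0 -1.5 0 0 0" --pt "0.38 0 0 0 0 0 0" --pt "0.38 0 0 1.5 0 0 0" --pt "0.38 0 0 2 0 0 0" --pt "0.38 0 0 2 0 0 0"

```text
t: 20.1
tool_pos: [0.4526, -0.3383, 0.1523]
orientation: [2.274, 2.154, 0.001]
force: [0.2, -0.4, 0.6]
opening: 0.0576
```

Run:
```python
from h import *
st();look('w12');mods('m12');
```

```text
t 20.1 pos [ 0.4526 -0.3383  0.1523] yaw_y -3.1 z [ 0.007 -0.006 -1.   ] F [ 0.17 -0.39  0.59] M [-0.082  0.088 -0.005] open 0.0576 q6 -0.68
(114, 270) xy [0.3689 0.5048] dims [0.127 0.055] ang 128.5
(232, 186) xy [0.6345 0.1317] dims [0.124 0.053] ang 176.4
(319, 178) xy [ 0.6553 -0.1527] dims [0.051 0.122] ang 17.4
(398, 169) xy [ 0.6813 -0.411 ] dims [0.055 0.123] ang 42.2
(234, 143) xy [0.777  0.1226] dims [0.125 0.057] ang 91.9
```

View pics/w12.png

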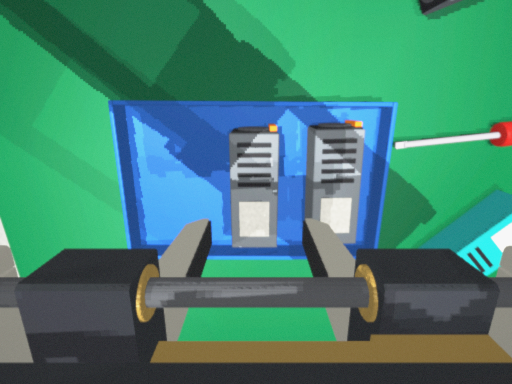

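View pics/m12.png

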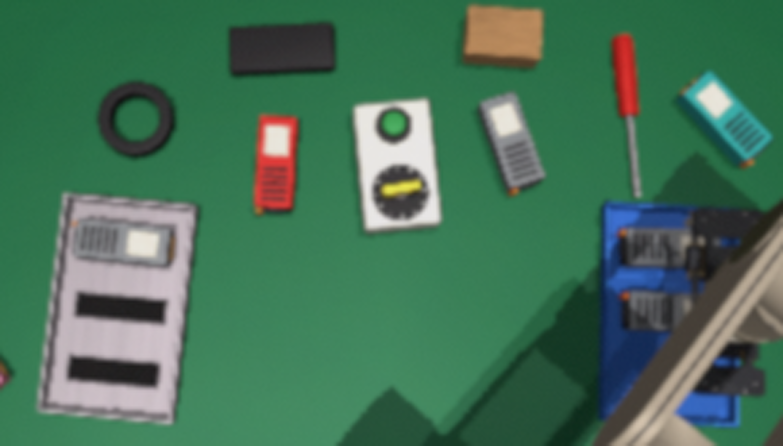

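Both bin modules are flat. The last one is at (0.657, -0.154), 17.4°; top view (319,178).

Call:
drive_tool --pt "0 8.28 7.28 0 0 0 -1.213" --pt "0 8.28 7.28 0 0 0 -1.213" --pt "0 8.28 7.28 0 0 0 -1.213" --pt "0 8.28 7.28 0 0 0 -1.213" --pt "0 8.28 7.28 0 0 0 -1.213" --pt "0 8.28 7.28 0 0 0 -1.213" --pt "0 8.28 7.28 0 0 0 -1.213" --pt "0 8.28 7.28 0 0 0 -1.213" --pt "0 8.28 7.28 0 0 0 -1.213" --pt "0 8.28 7.28 0 0 0 -1.213" --pt "0 8.28 7.28 0 0 0 -1.213" --pt "0 8.28 7.28 0 0 0 -1.213" --pt "0 8.28 7.28 -0.8 0 0 -1.213" --pt "0 8.28 7.28 -0.8 0 0 -1.213" --pt "0 8.28 7.28 -0.8 0 0 -1.213"

```text
t: 21.45
tool_pos: [0.6554, -0.1538, 0.1244]
orientation: [-3.103, -0.479, 0.006]
force: [0.1, 0.3, -0.4]
opening: 0.0927
```

Run:
```python
from h import *
s,c,T=look('w13');go(.657,-.154,.034,-72.6)
cv2.imwrite('pics/w13r.png',rectify(c,.54,.76,-.27,-.03,.04,2500,T))
```

```text
t 21.5 pos [ 0.6562 -0.154   0.1257] yaw_y -72.5 z [-0.002  0.001 -1.   ] F [ 0.33  0.82 -0.62] M [0.006 0.167 0.012] open 0.0929 q6 0.96
inc [ 0.03  0.   -3.67] rz -0.002
```

View pics/w13r.png

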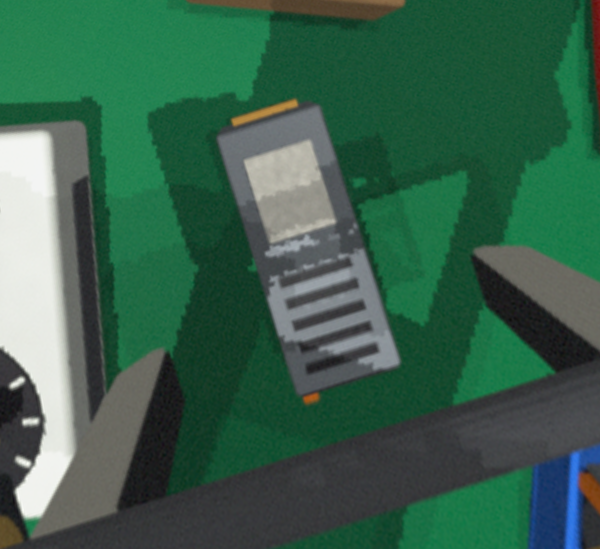

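View pics/w13.png

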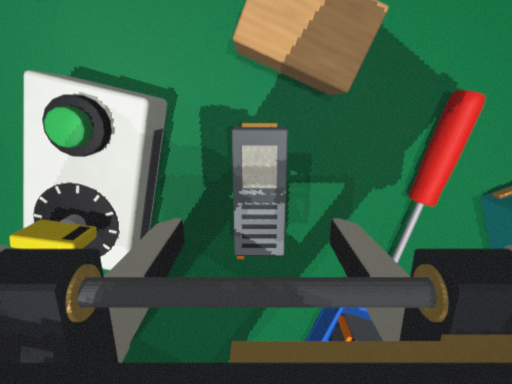

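The module is centred, with a small x correction. Gripping.

Call:
drive_tool --pt "0 0.08 0 -1.5 0 0 0" --pt "0 0.08 0 -2.8 0 0 0" --pt "0 0.08 0 -3.5 0 0 0" --pt "0 0.08 0 -3.68 0 0 0" --pt "1 0.08 0 -3.68 0 0 0" --pt "1 0.08 0 -3.68 0 0 0" --pt "1 0.08 0 -3.68 0 0 0" --pt "1 0.08 0 -3.68 0 0 0" --pt "1 0.08 0 -3.68 0 0 0" --pt "1 0.08 0 -3.68 0 0 0" --pt "1 0.08 0 -3.68 0 0 0" --pt "1 0.08 0 -3.68 0 0 0" --pt "1 0.08 0 -3.68 0 0 0" --pt "1 0.08 0 -3 0 0 0" --pt "1 0.08 0 -2 0 0 0" --pt "1 0.08 0 -0.5 0 0 0" --pt "1 0.08 0 1 0 0 0" --pt "1 0.08 0 1 0 0 0" --pt "1 0.08 0 1 0 0 0" --pt "1 0.08 0 1 0 0 0"

```text
t: 23.17
tool_pos: [0.658, -0.1537, 0.1494]
orientation: [-3.104, -0.475, 0.004]
force: [0.6, -0.0, -6.6]
opening: 0.0437
```

Run:
```python
from h import *
look('w14');heft(10)
print("tray mid");go(.4665,.3205,.0385,-6);print("bin near");go(.374,-.332,.0385,-3.1)
```

```text
heft [ 0.15 -0.06 -6.11] sd [0.47 0.37 0.45]
tray mid
t 23.72 pos [ 0.6591 -0.1541  0.1515] yaw_y -72.6 z [-0.  0. -1.] F [-0.29 -0.19 -5.93] M [-0.105  0.124 -0.02 ] open 0.0438 q6 0.96
inc [-7.7  18.98 -4.52] rz 1.162
bin near
t 23.72 pos [ 0.6591 -0.1541  0.1515] yaw_y -72.6 z [-0.  0. -1.] F [-0.29 -0.19 -5.93] M [-0.105  0.124 -0.02 ] open 0.0438 q6 0.96
inc [-11.4   -7.12  -4.52] rz 1.213
```

View pics/w14.png

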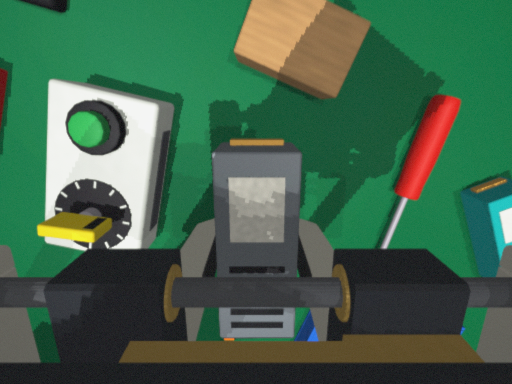

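Heavy at 6.1 N. It goes to the middle of the tray. I'll route around the near side of the timer.

Call:
drive_tool --pt "1 -7.7 -1 1 0 0 0" --pt "1 -7.7 -1 1 0 0 0" --pt "1 -7.7 -1 1 0 0 0" --pt "1 -7.7 -1 1 0 0 0" --pt "1 -7.7 1 1 0 0 0.2" --pt "1 -7.7 18.98 1 0 0 1.162" --pt "1 -7.7 18.98 1 0 0 1.162" --pt "1 -7.7 18.98 1 0 0 1.162" --pt "1 -7.7 18.98 1 0 0 1.162" --pt "1 -7.7 18.98 1 0 0 1.162" --pt "1 -7.7 18.98 1 0 0 1.162" --pt "1 -7.7 18.98 1 0 0 1.162" --pt "1 -7.7 18.98 1 0 0 1.162" --pt "1 -7.7 18.98 1 0 0 1.162" --pt "1 -7.7 18.98 1 0 0 1.162" --pt "1 -7.7 18.98 1 0 0 1.162" --pt "1 -7.7 18.98 0 0 0 1.162" --pt "1 -7.7 18.98 -1.2 0 0 1.162" --pt "1 -7.7 18.98 -2.2 0 0 1.162" --pt "1 -7.7 18.98 -2.2 0 0 1.162"

```text
t: 25.38
tool_pos: [0.4627, 0.3188, 0.0906]
orientation: [-2.332, -2.102, 0.015]
force: [-1.6, -1.4, -7.2]
opening: 0.0435
```

Run:
```python
from h import *
look('w15');go(.4665,.3205,.0385,-6)
```

```text
t 25.43 pos [0.464  0.3192 0.0935] yaw_y -6.0 z [-0.006 -0.003 -1.   ] F [-0.71 -1.17 -5.52] M [-0.1    0.13   0.013] open 0.0438 q6 0.62
inc [ 0.1   0.05 -2.2 ] rz -0.0
```

View pics/w15.png

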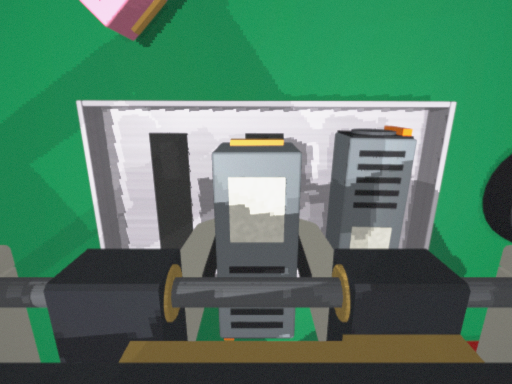

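Call:
drive_tool --pt "1 0 0 -1 0 0 0" --pt "1 0 0 -1.8 0 0 0" --pt "1 0 0 -2.2 0 0 0" --pt "1 0 0 -2.3 0 0 0" --pt "1 0 0 -2.33 0 0 0" --pt "1 0 0 -2.33 0 0 0" --pt "0.38 0 0 -2.33 0 0 0" --pt "0.38 0 0 -2.33 0 0 0" --pt "0.38 0 0 -2.33 0 0 0" --pt "0.38 0 0 -2.33 0 0 0" --pt "0.38 0 0 -1.5 0 0 0" --pt "0.38 0 0 0 0 0 0" --pt "0.38 0 0 1.5 0 0 0" --pt "0.38 0 0 3 0 0 0" --pt "0.38 0 0 4 0 0 0" --pt "0.38 0 0 4 0 0 0"

```text
t: 26.77
tool_pos: [0.47, 0.3224, 0.205]
orientation: [2.333, 2.1, 0.019]
force: [0.8, 0.4, -0.1]
opening: 0.0571
```

Run:
```python
from h import *
st();look('w16');mods('m16')
c=robot.read_camera("top")
cv2.imwrite("pics/tim.png",cv2.resize(rectify(c,.55,.75,-.1,.08,.05,1500),None,fx=2,fy=2))
# key plane
g=cv2.cvtColor(c["image"],cv2.COLOR_RGB2HSV)
for nm,lo,hi,z in(("yellow",(22,120,120),(35,255,255),.09),("green",(55,120,110),(85,255,255),.06)):
    m=cv2.inRange(g,lo,hi); w=np.zeros_like(m);w[160:212,262:295]=m[160:212,262:295]
    k=max(cv2.findContours(w,cv2.RETR_EXTERNAL,cv2.CHAIN_APPROX_NONE)[0],key=cv2.contourArea)
    r=cv2.minAreaRect(k);B=np.array([ray(c,*p,z)[:2] for p in cv2.boxPoints(r)]);print(nm,r,B.round(4).tolist(),B.mean(0).round(4))
# timer white
m=cv2.inRange(g,(0,0,150),(180,70,255));w=np.zeros_like(m);w[155:215,255:300]=m[155:215,255:300]
k=max(cv2.findContours(w,cv2.RETR_EXTERNAL,cv2.CHAIN_APPROX_NONE)[0],key=cv2.contourArea)
B=np.array([ray(c,*p,.05)[:2] for p in cv2.boxPoints(cv2.minAreaRect(k))]);print("box",B.round(4).tolist(),B.mean(0).round(4))
```

```text
t 26.77 pos [0.47   0.3224 0.205 ] yaw_y -6.0 z [ 0.011  0.006 -1.   ] F [ 0.76  0.44 -0.07] M [-0.03   0.068  0.006] open 0.0571 q6 0.62
(232, 186) xy [0.6345 0.1317] dims [0.124 0.053] ang 176.4
(398, 169) xy [ 0.6813 -0.411 ] dims [0.055 0.123] ang 42.2
(234, 143) xy [0.777  0.1227] dims [0.125 0.056] ang 91.7
yellow ((278.0540771484375, 194.32432556152344), (4.6031718254089355, 14.467110633850098), 80.53767395019531) [[0.5985, 0.0076], [0.6053, -0.0369], [0.591, -0.0389], [0.5843, 0.0056]] [ 0.5948 -0.0156]
green ((291.0, 182.0), (44.0, 6.0), 90.0) [[0.7101, -0.0513], [0.7098, -0.0705], [0.5676, -0.0667], [0.5679, -0.0478]] [ 0.6388 -0.0591]
box [[0.7026, 0.0378], [0.7105, -0.0534], [0.5596, -0.0644], [0.552, 0.0255]] [ 0.6312 -0.0136]
```

View pics/w16.png

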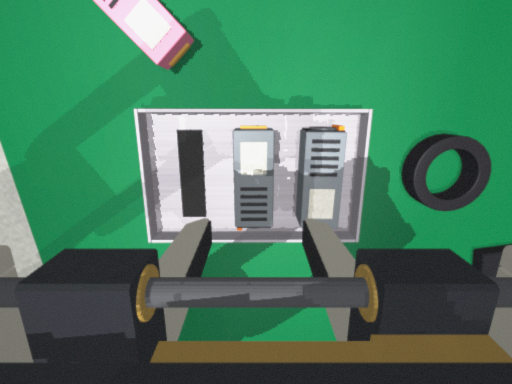

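View pics/tim.png

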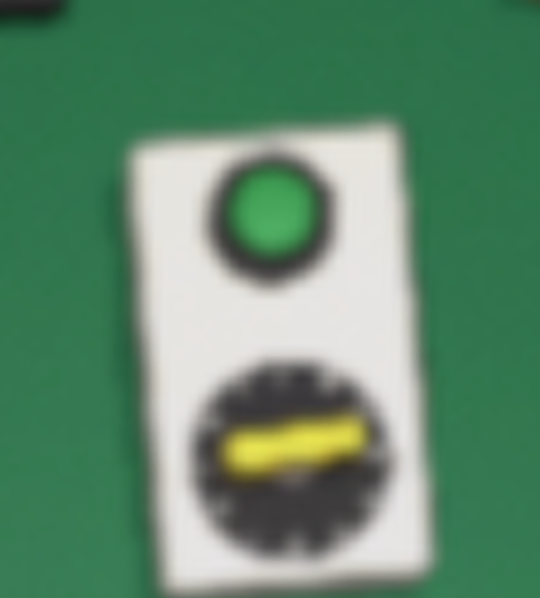

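View pics/m16.png

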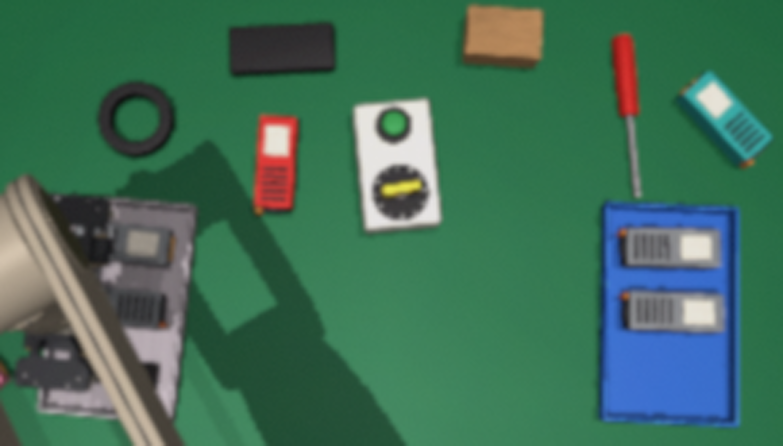

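All four are sorted: two heavy in the tray and two light in the bin, all flat. In the timer crop, the timer's x axis is at about +4.5° and the key wing at about -81°, so the key is near 1.5 rad. The button is at about (0.676,-0.010). Hovering over the key.

Call:
drive_tool --pt "0.4 5.17 -13.46 0 0 0 0.257" --pt "0.4 5.17 -13.46 0 0 0 0.257" --pt "0.4 5.17 -13.46 0 0 0 0.257" --pt "0.4 5.17 -13.46 0 0 0 0.257" --pt "0.4 5.17 -13.46 0 0 0 0.257" --pt "0.4 5.17 -13.46 0 0 0 0.257" --pt "0.4 5.17 -13.46 0 0 0 0.257" --pt "0.4 5.17 -13.46 0 0 0 0.257" --pt "0.4 5.17 -13.46 0 0 0 0.257" --pt "0.4 5.17 -13.46 0 0 0 0.257" --pt "0.4 5.17 -13.46 0 0 0 0.257" --pt "0.4 5.17 -13.46 0 0 0 0.257" --pt "0.4 5.17 -13.46 -0.6 0 0 0.257" --pt "0.4 5.17 -13.46 -0.6 0 0 0.257"

```text
t: 28.08
tool_pos: [0.5939, -0.0143, 0.1785]
orientation: [-2.042, -2.382, 0.004]
force: [-0.4, 0.2, -1.0]
opening: 0.056
```

Run:
```python
from h import *
s,c,T=look('w17');go(.5958,-.016,.083,8.7)
cv2.imwrite('pics/w17r.png',rectify(c,.54,.74,-.12,.1,.09,2500,T))
g=cv2.cvtColor(c["image"],cv2.COLOR_RGB2HSV)
m=cv2.inRange(g,(22,150,130),(35,255,255))
k=max(cv2.findContours(m,cv2.RETR_EXTERNAL,cv2.CHAIN_APPROX_NONE)[0],key=cv2.contourArea)
r=cv2.minAreaRect(k);print(r);print(np.array([ray(c,*p,.09,T)[:2] for p in cv2.boxPoints(r)]).round(4))
```

```text
t 28.13 pos [ 0.5941 -0.0143  0.1794] yaw_y 8.8 z [-0.004  0.001 -1.   ] F [-0.49  0.45 -0.52] M [-0.071  0.085 -0.002] open 0.0559 q6 -0.26
inc [ 0.07 -0.07 -3.86] rz -0.002
((259.5, 199.5), (53.0, 11.0), 90.0)
[[ 0.5873  0.0095]
 [ 0.5963  0.0109]
 [ 0.6039 -0.0358]
 [ 0.5944 -0.0373]]
```

View pics/w17.png

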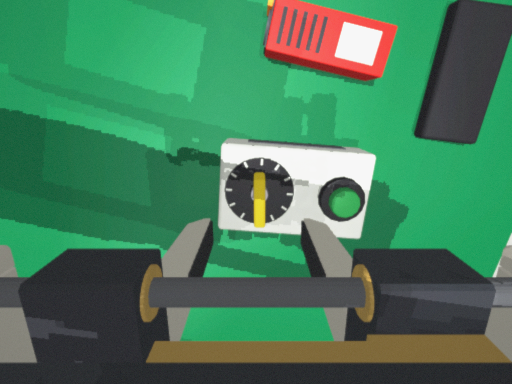

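View pics/w17r.png

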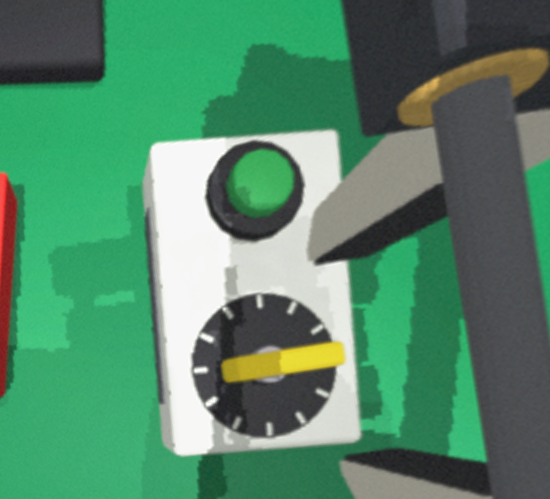

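Run:
```python
from h import *
s=robot.read_state();c=robot.read_camera("wrist");T=wristT(s,c)
im=c["image"];g=cv2.cvtColor(im,cv2.COLOR_RGB2HSV)
roi=np.zeros(g.shape[:2],np.uint8);roi[150:235,222:298]=255
m=cv2.bitwise_and(cv2.inRange(g,(0,0,0),(180,255,75)),roi)
k=cv2.convexHull(max(cv2.findContours(m,cv2.RETR_EXTERNAL,cv2.CHAIN_APPROX_NONE)[0],key=cv2.contourArea))
e=cv2.fitEllipse(k);print(e,ray(c,*e[0],.052,T).round(4))
m=cv2.inRange(g,(50,120,60),(80,255,255));roi[:]=0;roi[182:225,328:364]=255;m=cv2.bitwise_and(m,roi)
k=max(cv2.findContours(m,cv2.RETR_EXTERNAL,cv2.CHAIN_APPROX_NONE)[0],key=cv2.contourArea)
(u,v),r=cv2.minEnclosingCircle(k);print(u,v,r,[ray(c,u,v,z,T).round(4) for z in(.055,.06,.065)])
st()
```

```text
((258.9919128417969, 190.27188110351562), (63.02824020385742, 66.5718994140625), 93.61504364013672) [ 0.5958 -0.0159  0.052 ]
343.84210205078125 202.3157958984375 15.76543140411377 [array([ 0.68  , -0.0144,  0.055 ]), array([ 0.6782, -0.0129,  0.06  ]), array([ 0.6763, -0.0115,  0.065 ])]
t 28.18 pos [ 0.5947 -0.0145  0.1805] yaw_y 8.8 z [-0.003  0.    -1.   ] F [-0.93  0.64  1.13] M [-0.088  0.051 -0.034] open 0.056 q6 -0.26
```

Key axis is (0.5958,-0.0159). I'll descend on the wing and grip.

Call:
drive_tool --pt "0.4 0 0 -1.5 0 0 0" --pt "0.4 0 0 -3 0 0 0" --pt "0.4 0 0 -3.7 0 0 0" --pt "0.4 0 0 -3.9 0 0 0" --pt "0.4 0 0 -3.9 0 0 0" --pt "0.4 0 0 -3.9 0 0 0" --pt "1 0 0 -3.9 0 0 0" --pt "1 0 0 -3.9 0 0 0" --pt "1 0 0 -3.9 0 0 0" --pt "1 0 0 -3.9 0 0 0" --pt "1 0 0 -3.9 0 0 0" --pt "1 0 0 -3.9 0 0 0" --pt "1 0 0 -3.9 0 0 0" --pt "1 0 0 -3.9 0 0 0" --squeeze 55

```text
t: 29.35
tool_pos: [0.5962, -0.016, 0.0843]
orientation: [2.046, 2.383, 0.001]
force: [1.9, 0.4, 0.5]
opening: 0.0127
```

```bash
python3 -c "
from h import *
st();look('w18')"
```

```text
t 29.35 pos [ 0.5962 -0.016   0.0843] yaw_y 8.7 z [ 0.001  0.    -1.   ] F [1.89 0.38 0.5 ] M [-0.05  -0.302  0.006] open 0.0127 q6 -0.26
```

View pics/w18.png

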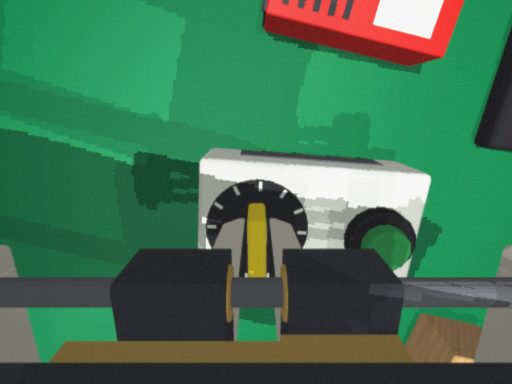

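The wing is between the pads. Winding, first part-turn.

Call:
drive_tool --pt "1 0 0 0 0 0 0" --pt "1 0 0 0 0 0 0" --pt "1 0 0 0 0 0 -0.06" --pt "1 0 0 0 0 0 -0.12" --pt "1 0 0 0 0 0 -0.18" --pt "1 0 0 0 0 0 -0.24" --pt "1 0 0 0 0 0 -0.3" --pt "1 0 0 0 0 0 -0.36" --pt "1 0 0 0 0 0 -0.42" --pt "1 0 0 0 0 0 -0.48" --pt "1 0 0 0 0 0 -0.54" --pt "1 0 0 0 0 0 -0.6"

```text
t: 30.4
tool_pos: [0.5971, -0.0162, 0.0844]
orientation: [2.66, 1.668, 0.003]
force: [7.9, -1.3, -5.0]
opening: 0.0125
```

```bash
python3 -c "
from h import *
st();look('w19')"
```

```text
t 30.4 pos [ 0.5971 -0.0162  0.0844] yaw_y -25.8 z [ 0.003 -0.    -1.   ] F [ 7.94 -1.28 -4.99] M [-0.143 -1.392  0.144] open 0.0125 q6 0.34
```

View pics/w19.png

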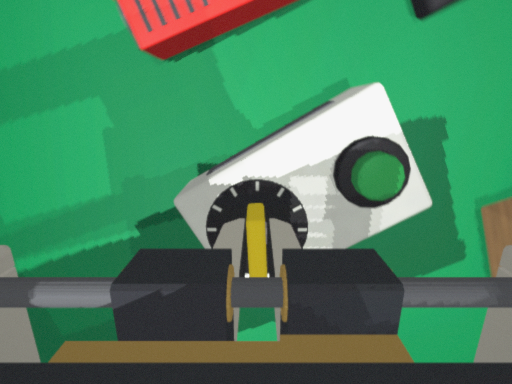

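The key is following (torque 0.14 N m). I'll ease x by about 1 mm and continue.

Call:
drive_tool --pt "1 0.05 0 0 0 0 -0.08" --pt "1 0.05 0 0 0 0 -0.16" --pt "1 0.05 0 0 0 0 -0.24" --pt "1 0.05 0 0 0 0 -0.32" --pt "1 0.05 0 0 0 0 -0.4" --pt "1 0.05 0 0 0 0 -0.48" --pt "1 0.05 0 0 0 0 -0.56" --pt "1 0.05 0 0 0 0 -0.64" --pt "1 0.05 0 0 0 0 -0.72" --pt "1 0.05 0 0 0 0 -0.8" --pt "1 0.05 0 0 0 0 -0.88" --pt "1 0.05 0 0 0 0 -0.96" --pt "1 0.05 0 0 0 0 -1.0"

```text
t: 31.53
tool_pos: [0.5981, -0.0175, 0.0843]
orientation: [3.134, 0.185, 0.003]
force: [6.4, -6.0, -3.6]
opening: 0.0124
```

```bash
python3 -c "
from h import *
st();look('w20');st()"
```

```text
t 31.53 pos [ 0.5981 -0.0175  0.0843] yaw_y -83.2 z [ 0.002 -0.002 -1.   ] F [ 6.37 -6.04 -3.63] M [-1.066 -0.999  0.181] open 0.0124 q6 1.34
t 31.58 pos [ 0.598  -0.0175  0.0843] yaw_y -83.3 z [ 0.002 -0.002 -1.   ] F [ 5.81 -5.49 -3.03] M [-1.01  -1.006  0.087] open 0.0122 q6 1.34
```

View pics/w20.png

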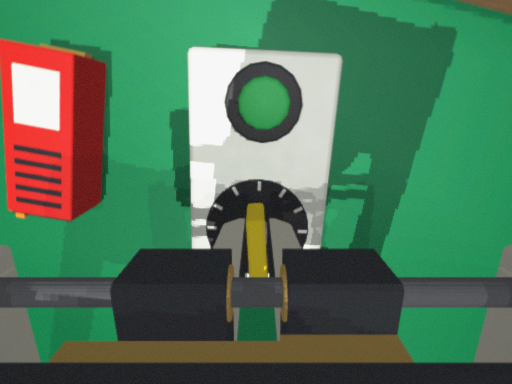

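Call:
drive_tool --pt "1 0.02 -0.04 0 0 0 -0.08" --pt "1 0.02 -0.05 0 0 0 -0.16" --pt "1 0.02 -0.05 0 0 0 -0.24" --pt "1 0.02 -0.05 0 0 0 -0.32" --pt "1 0.02 -0.05 0 0 0 -0.4" --pt "1 0.02 -0.05 0 0 0 -0.48" --pt "1 0.02 -0.05 0 0 0 -0.56" --pt "1 0.02 -0.05 0 0 0 -0.64" --pt "1 0.02 -0.05 0 0 0 -0.72" --pt "1 0.02 -0.05 0 0 0 -0.8" --pt "1 0.02 -0.05 0 0 0 -0.88" --pt "1 0.02 -0.05 0 0 0 -0.95" --pt "1 0.02 -0.05 0 0 0 -0.95"

```text
t: 32.67
tool_pos: [0.5976, -0.0189, 0.0843]
orientation: [2.871, -1.269, 0.002]
force: [1.2, -6.4, 0.7]
opening: 0.0124
```

```bash
python3 -c "
from h import *
st();look('w21');st()"
```

```text
t 32.67 pos [ 0.5976 -0.0189  0.0843] yaw_y -137.7 z [ 0.    -0.002 -1.   ] F [ 1.25 -6.42  0.69] M [-1.162 -0.068  0.066] open 0.0124 q6 2.29
t 32.72 pos [ 0.5976 -0.0189  0.0842] yaw_y -137.5 z [-0.    -0.002 -1.   ] F [ 1.25 -6.81  1.08] M [-1.213 -0.039  0.099] open 0.0128 q6 2.28
```

View pics/w21.png

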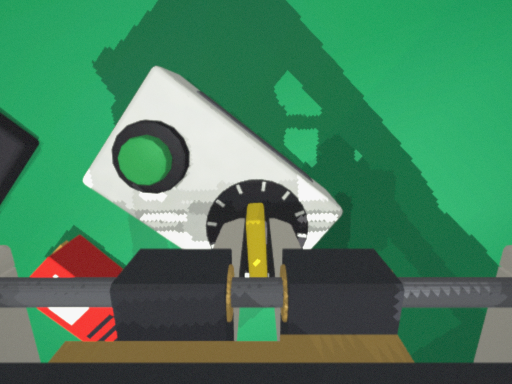

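About 146° wound. Release, lift, then turn back half a turn to regrip.

Call:
drive_tool --pt "0.4 0 0 0 0 0 0" --pt "0.4 0 0 0 0 0 0" --pt "0.4 0 0 0 0 0 0" --pt "0.4 0 0 0 0 0 0" --pt "0.4 0 0 1 0 0 0" --pt "0.4 0 0 2 0 0 0" --pt "0.4 0 0 2.8 0 0 0" --pt "0.4 0 0 2.8 0 0 0.3" --pt "0.4 0 0 2.8 0 0 1.57" --pt "0.4 0 0 2.8 0 0 1.57" --pt "0.4 0 0 2.8 0 0 1.57" --pt "0.4 0 0 2.8 0 0 1.57" --pt "0.4 0 0 2.8 0 0 1.57" --pt "0.4 0 0 2.8 0 0 1.57" --pt "0.4 0 0 2.8 0 0 1.57" --pt "0.4 0 0 2.8 0 0 1.57" --pt "0.4 0 0 2.8 0 0 1.57" --pt "0.4 0 0 2.8 0 0 1.57" --pt "0.4 0 0 2.8 0 0 1.57" --pt "0.4 0 0 2.8 0 0 1.57"

```text
t: 34.38
tool_pos: [0.5974, -0.017, 0.154]
orientation: [-2.923, -1.151, 0.001]
force: [0.8, 0.2, -0.3]
opening: 0.0554
```

Call:
drive_tool --pt "0.4 0 -0.02 0 0 0 1.57" --pt "0.4 0 -0.02 0 0 0 1.57" --pt "0.4 0 -0.02 0 0 0 1.57" --pt "0.4 0 -0.02 0 0 0 1.57" --pt "0.4 0 -0.02 0 0 0 1.57" --pt "0.4 0 -0.02 0 0 0 1.57" --pt "0.4 0 -0.02 0 0 0 1.57" --pt "0.4 0 -0.02 0 0 0 1.57" --pt "0.4 0 -0.02 0 0 0 1.57" --pt "0.4 0 -0.02 0 0 0 1.57" --pt "0.4 0 -0.02 0 0 0 1.57" --pt "0.4 0 -0.02 0 0 0 1.57" --pt "0.4 0 -0.02 0 0 0 1.57" --pt "0.4 0 -0.02 0 0 0 1.57" --pt "0.4 0 -0.02 0 0 0 1.57"

```text
t: 35.63
tool_pos: [0.5975, -0.0176, 0.154]
orientation: [-1.268, -2.874, -0.0]
force: [-0.1, -0.0, -0.1]
opening: 0.0561
```

```bash
python3 -c "
from h import *
st();s,c,T=look('w22');st()
g=cv2.cvtColor(c['image'],cv2.COLOR_RGB2HSV)
m=cv2.inRange(g,(22,150,110),(35,255,255))
k=max(cv2.findContours(m,cv2.RETR_EXTERNAL,cv2.CHAIN_APPROX_NONE)[0],key=cv2.contourArea)
r=cv2.minAreaRect(k);B=np.array([ray(c,*p,.09,T)[:2] for p in cv2.boxPoints(r)]);print(r,B.round(4).tolist(),B.mean(0))
"
```

```text
t 35.63 pos [ 0.5975 -0.0176  0.154 ] yaw_y 42.4 z [-0.  0. -1.] F [-0.06 -0.   -0.13] M [-0.025  0.007 -0.033] open 0.0561 q6 -0.85
t 35.68 pos [ 0.5975 -0.0176  0.154 ] yaw_y 42.4 z [-0.  0. -1.] F [-0.5   0.37 -0.1 ] M [-0.051  0.023 -0.088] open 0.0555 q6 -0.85
((255.03277587890625, 203.556884765625), (60.65985107421875, 13.153733253479004), 86.633544921875) [[0.5722, -0.0005], [0.579, 0.0065], [0.614, -0.0276], [0.6068, -0.035]] [ 0.59300262 -0.01417293]
```

View pics/w22.png

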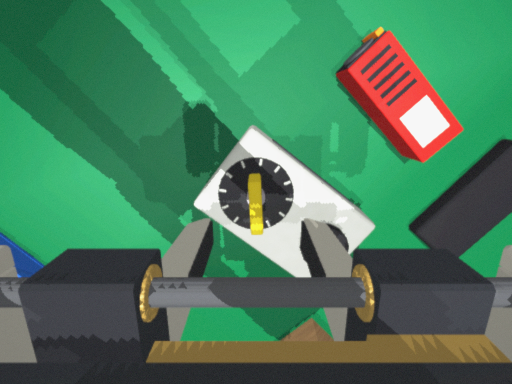

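The wing sits between the fingers. I'll turn 0.04 rad to square up, descend and grip.

Call:
drive_tool --pt "0.4 0 0 -1 0 0 0.04" --pt "0.4 0 0 -2.2 0 0 0.04" --pt "0.4 0 0 -2.7 0 0 0.04" --pt "0.4 0 0 -2.8 0 0 0.04" --pt "0.4 0 0 -2.8 0 0 0.04" --pt "1 0 0 -2.8 0 0 0.04" --pt "1 0 0 -2.8 0 0 0.04" --pt "1 0 0 -2.8 0 0 0.04" --pt "1 0 0 -2.8 0 0 0.04" --pt "1 0 0 -2.8 0 0 0.04" --pt "1 0 0 -2.8 0 0 0.04" --pt "1 0 0 -2.8 0 0 0.04" --pt "1 0 0 -2.8 0 0 0.04" --pt "1 0 0 -2.8 0 0 0.04" --pt "1 0 0 -2.8 0 0 0.04" --squeeze 58

```text
t: 36.93
tool_pos: [0.5972, -0.0184, 0.0844]
orientation: [-1.207, -2.9, 0.002]
force: [-4.9, -4.1, 4.9]
opening: 0.0124
```

Call:
drive_tool --pt "1 0 0 0 0 0 -0.08" --pt "1 0 0 0 0 0 -0.16" --pt "1 0 0 0 0 0 -0.24" --pt "1 0 0 0 0 0 -0.32" --pt "1 0 0 0 0 0 -0.4" --pt "1 0 0 0 0 0 -0.48" --pt "1 0 0 0 0 0 -0.56" --pt "1 0 0 0 0 0 -0.64" --pt "1 0 0 0 0 0 -0.72" --pt "1 0 0 0 0 0 -0.8" --pt "1 0 0 0 0 0 -0.88" --pt "1 0 0 0 0 0 -0.96" --pt "1 0 0 0 0 0 -1.04" --pt "1 0 0 0 0 0 -1.12" --pt "1 0 0 0 0 0 -1.2"

```text
t: 38.18
tool_pos: [0.5963, -0.0185, 0.0843]
orientation: [-2.637, -1.707, 0.005]
force: [-9.4, -4.3, 9.0]
opening: 0.0123
```

```bash
python3 -c "
from h import *
st();look('w23');st()"
```

```text
t 38.18 pos [ 0.5963 -0.0185  0.0843] yaw_y -24.2 z [-0.003 -0.001 -1.   ] F [-9.37 -4.32  8.99] M [-0.768  1.847  0.238] open 0.0123 q6 0.31
t 38.23 pos [ 0.5963 -0.0185  0.0843] yaw_y -24.5 z [-0.003 -0.001 -1.   ] F [-8.06 -4.22  8.72] M [-0.865  1.821  0.133] open 0.0118 q6 0.31
```

View pics/w23.png

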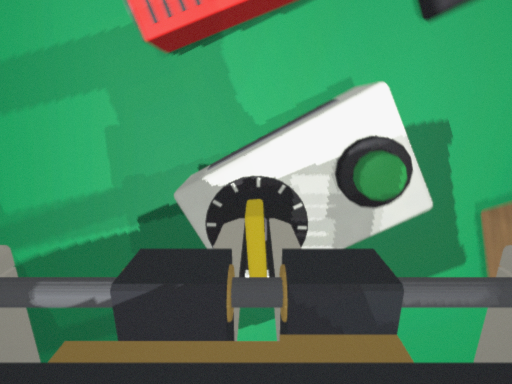

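Call:
drive_tool --pt "1 -0.06 -0.03 0 0 0 -0.07" --pt "1 -0.06 -0.03 0 0 0 -0.14" --pt "1 -0.06 -0.03 0 0 0 -0.21" --pt "1 -0.06 -0.03 0 0 0 -0.28" --pt "1 -0.06 -0.03 0 0 0 -0.35" --pt "1 -0.06 -0.03 0 0 0 -0.42" --pt "1 -0.06 -0.03 0 0 0 -0.49" --pt "1 -0.06 -0.03 0 0 0 -0.56" --pt "1 -0.06 -0.03 0 0 0 -0.63" --pt "1 -0.06 -0.03 0 0 0 -0.65"

```text
t: 39.07
tool_pos: [0.5958, -0.0183, 0.0844]
orientation: [-3.044, -0.776, 0.001]
force: [-3.3, 0.7, 5.5]
opening: 0.0125
```

```bash
python3 -c "
from h import *
st()"
```

```text
t 39.07 pos [ 0.5958 -0.0183  0.0844] yaw_y -61.4 z [-0.001  0.    -1.   ] F [-3.29  0.67  5.51] M [0.049 0.93  0.176] open 0.0125 q6 0.95
```

Call:
drive_tool --pt "1 0 0 0 0 0 -0.03" --pt "1 0 0 0 0 0 -0.06" --pt "1 0 0 0 0 0 -0.09" --pt "1 0 0 0 0 0 -0.12" --pt "1 0 0 0 0 0 -0.12"

```text
t: 39.48
tool_pos: [0.5958, -0.0182, 0.0843]
orientation: [-3.084, -0.597, 0.001]
force: [-5.0, -0.4, 5.5]
opening: 0.0122
```

```bash
python3 -c "
from h import *
st()"
```

```text
t 39.48 pos [ 0.5958 -0.0182  0.0843] yaw_y -68.1 z [-0.001  0.001 -1.   ] F [-4.95 -0.38  5.48] M [0.077 1.023 0.151] open 0.0122 q6 1.07
```

Call:
drive_tool --pt "1 0 0 0 0 0 -0.03" --pt "1 0 0 0 0 0 -0.06" --pt "1 0 0 0 0 0 -0.06"

```text
t: 39.73
tool_pos: [0.5957, -0.0182, 0.0843]
orientation: [-3.1, -0.504, 0.001]
force: [-4.6, 0.7, 5.6]
opening: 0.0121
```

```bash
python3 -c "
from h import *
st()"
```

```text
t 39.73 pos [ 0.5957 -0.0182  0.0843] yaw_y -71.5 z [-0.001  0.001 -1.   ] F [-4.55  0.69  5.56] M [0.127 1.059 0.132] open 0.0121 q6 1.13
```

Call:
drive_tool --pt "1 0 0 0 0 0 -0.03" --pt "1 0 0 0 0 0 -0.06" --pt "1 0 0 0 0 0 -0.06"

```text
t: 39.98
tool_pos: [0.5957, -0.0181, 0.0843]
orientation: [-3.114, -0.411, 0.001]
force: [-4.2, 0.4, 5.5]
opening: 0.0117
```

```bash
python3 -c "
from h import *
st()"
```

```text
t 39.98 pos [ 0.5957 -0.0181  0.0843] yaw_y -75.0 z [-0.001  0.001 -1.   ] F [-4.18  0.42  5.5 ] M [0.188 1.04  0.181] open 0.0117 q6 1.19
```

Call:
drive_tool --pt "1 0 0 0 0 0 -0.03" --pt "1 0 0 0 0 0 -0.06" --pt "1 0 0 0 0 0 -0.06"

```text
t: 40.23
tool_pos: [0.5957, -0.0181, 0.0844]
orientation: [-3.125, -0.318, 0.001]
force: [-4.7, 0.8, 6.0]
opening: 0.012
```

```bash
python3 -c "
from h import *
st();look('w24')"
```

```text
t 40.23 pos [ 0.5957 -0.0181  0.0844] yaw_y -78.4 z [-0.001  0.001 -1.   ] F [-4.71  0.77  5.98] M [0.166 1.034 0.391] open 0.012 q6 1.25
```

View pics/w24.png

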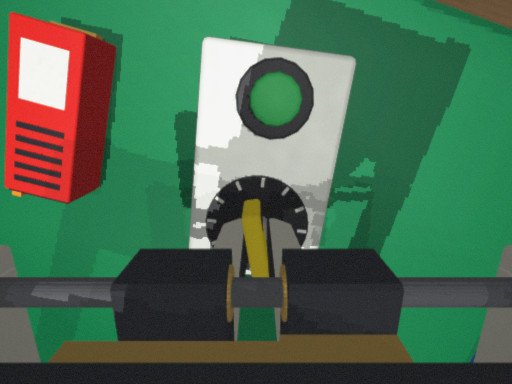

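Torque has risen to 0.39. One more small push to confirm the stop.

Call:
drive_tool --pt "1 0 0 0 0 0 -0.02" --pt "1 0 0 0 0 0 -0.04" --pt "1 0 0 0 0 0 -0.05" --pt "1 0 0 0 0 0 -0.05"

```text
t: 40.62
tool_pos: [0.5957, -0.0181, 0.0844]
orientation: [-3.132, -0.242, 0.001]
force: [-4.8, 0.3, 5.8]
opening: 0.0124
```

```bash
python3 -c "
from h import *
st();look('w25');st()"
```

```text
t 40.62 pos [ 0.5957 -0.0181  0.0844] yaw_y -81.2 z [-0.001  0.001 -1.   ] F [-4.75  0.29  5.77] M [0.239 1.032 0.611] open 0.0124 q6 1.3
t 40.67 pos [ 0.5957 -0.0181  0.0844] yaw_y -81.1 z [-0.001  0.001 -1.   ] F [-4.26 -0.38  5.33] M [0.199 1.075 0.689] open 0.0126 q6 1.3
```

View pics/w25.png

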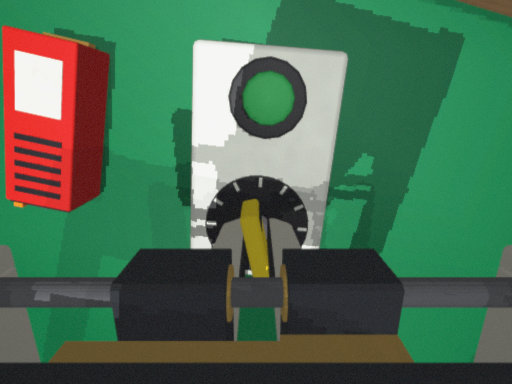

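Torque is 0.65 N m and the wing is yielding in the pads, so the key is against its stop. Release, lift and move over the button.

Call:
drive_tool --pt "0.4 0 0 0 0 0 0" --pt "0.4 0 0 0 0 0 0" --pt "0.4 0 0 0 0 0 0" --pt "0.4 0 0 0 0 0 0" --pt "0.4 0 0 1 0 0 0" --pt "0.4 0 0 2 0 0 0" --pt "0.4 0 0 3 0 0 0" --pt "1 0 0 3 0 0 0" --pt "1 0 0 3 0 0 0" --pt "1 0 0 3 0 0 0"

```text
t: 41.5
tool_pos: [0.5959, -0.0186, 0.1586]
orientation: [-3.132, -0.24, 0.0]
force: [0.2, -0.1, -0.2]
opening: 0.0401
```

```bash
python3 -c "
from h import *
st();s,c,T=look('w26')
g=cv2.cvtColor(c['image'],cv2.COLOR_RGB2HSV)
m=cv2.inRange(g,(22,150,110),(35,255,255))
k=max(cv2.findContours(m,cv2.RETR_EXTERNAL,cv2.CHAIN_APPROX_NONE)[0],key=cv2.contourArea)
r=cv2.minAreaRect(k);B=np.array([ray(c,*p,.09,T)[:2] for p in cv2.boxPoints(r)]);print(r,B.round(4).tolist())
"
```

```text
t 41.5 pos [ 0.5959 -0.0186  0.1586] yaw_y -81.2 z [-0.  0. -1.] F [ 0.18 -0.07 -0.23] M [0.048 0.166 0.027] open 0.0401 q6 1.3
((255.36392211914062, 202.29672241210938), (60.40912628173828, 14.200439453125), 76.75948333740234) [[0.6203, -0.0023], [0.6244, -0.0123], [0.5784, -0.0305], [0.5739, -0.02]]
```

View pics/w26.png

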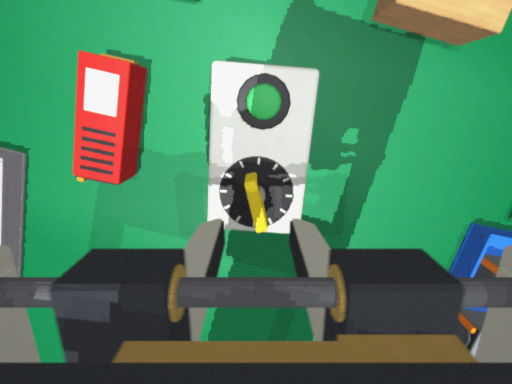

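The wing now points at about 21.6°, against 20.7° predicted for 6.0 rad, so it is fully wound. Moving over the button with the fingers shut.

Call:
drive_tool --pt "1 3.2 0.33 0 0 0 0" --pt "1 3.2 0.33 0 0 0 0" --pt "1 3.2 0.33 0 0 0 0" --pt "1 3.2 0.33 -0.5 0 0 0" --pt "1 3.2 0.33 -1 0 0 0" --pt "1 3.2 0.33 -1.5 0 0 0" --pt "1 3.2 0.33 -1.5 0 0 0" --pt "1 3.2 0.33 -1.5 0 0 0"

```text
t: 42.22
tool_pos: [0.6742, -0.0103, 0.1201]
orientation: [-3.132, -0.239, 0.005]
force: [-0.1, 0.4, 0.2]
opening: 0.0005
```

```bash
python3 -c "
from h import *
st();s,c,T=look('w27')
c=robot.read_camera('scene');cv2.imwrite('pics/s27.png',cv2.resize(c['image'][130:270,150:310,::-1],None,fx=4,fy=4,interpolation=cv2.INTER_CUBIC))
"
```

```text
t 42.22 pos [ 0.6742 -0.0103  0.1201] yaw_y -81.3 z [-0.003  0.    -1.   ] F [-0.09  0.42  0.23] M [-0.022  0.16   0.032] open 0.0005 q6 1.33
```

View pics/w27.png

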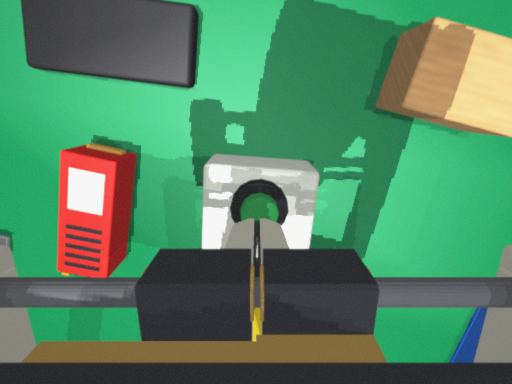

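View pics/s27.png

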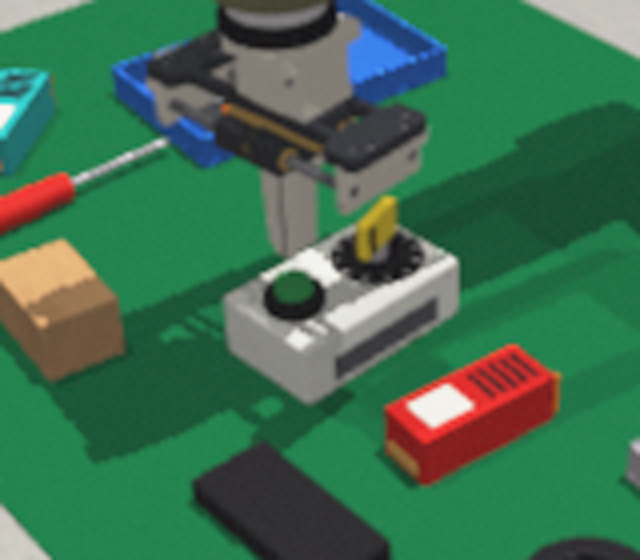

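Tips are over the button and the button stands proud of its bezel. Pressing in steps.

Call:
drive_tool --pt "1 0 0 -0.5 0 0 0" --pt "1 0 0 -0.9 0 0 0" --pt "1 0 0 -1.1 0 0 0" --pt "1 0 0 -1.2 0 0 0" --pt "1 0 0 -1.2 0 0 0"

```text
t: 42.73
tool_pos: [0.6758, -0.0103, 0.0916]
orientation: [-3.132, -0.24, 0.001]
force: [-3.3, 0.6, 4.5]
opening: 0.0007
```

Call:
drive_tool --pt "1 0 0 -0.08 0 0 0" --pt "1 0 0 -0.08 0 0 0"

```text
t: 42.9
tool_pos: [0.676, -0.0103, 0.0912]
orientation: [3.132, 0.24, -0.001]
force: [-5.6, -0.6, 13.0]
opening: 0.0005
```

Call:
drive_tool --pt "1 0 0 -0.08 0 0 0" --pt "1 0 0 -0.08 0 0 0"

```text
t: 43.07
tool_pos: [0.6761, -0.0103, 0.091]
orientation: [3.132, 0.24, 0.0]
force: [-13.3, 1.3, 23.6]
opening: 0.0003
```

Call:
drive_tool --pt "1 0 0 -0.08 0 0 0" --pt "1 0 0 -0.08 0 0 0"

```text
t: 43.23
tool_pos: [0.6763, -0.0103, 0.0908]
orientation: [3.132, 0.24, 0.001]
force: [-19.4, 0.1, 34.4]
opening: 0.0006
```

Hard contact at tip z of about 0.066. Backing off slightly to see whether that is the button's floor or the bezel.

Call:
drive_tool --pt "1 0 0 0.16 0 0 0" --pt "1 0 0 0.16 0 0 0"

```text
t: 43.4
tool_pos: [0.6765, -0.0103, 0.0916]
orientation: [3.132, 0.24, 0.002]
force: [-1.4, -0.3, 4.4]
opening: 0.0008
```

```bash
python3 -c "
from h import *
s,c,T=look('w28');st()
cv2.imwrite('pics/w28c.png',cv2.resize(c['image'][120:270,180:340,::-1],None,fx=4,fy=4,interpolation=cv2.INTER_CUBIC))
c=robot.read_camera('scene');cv2.imwrite('pics/s28.png',cv2.resize(c['image'][160:240,190:280,::-1],None,fx=7,fy=7,interpolation=cv2.INTER_CUBIC))
"
```

```text
t 43.45 pos [ 0.6766 -0.0103  0.0912] yaw_y -81.2 z [ 0.001 -0.    -1.   ] F [-3.72  0.3  12.79] M [0.072 0.881 0.071] open 0.0007 q6 1.33
```

View pics/w28c.png

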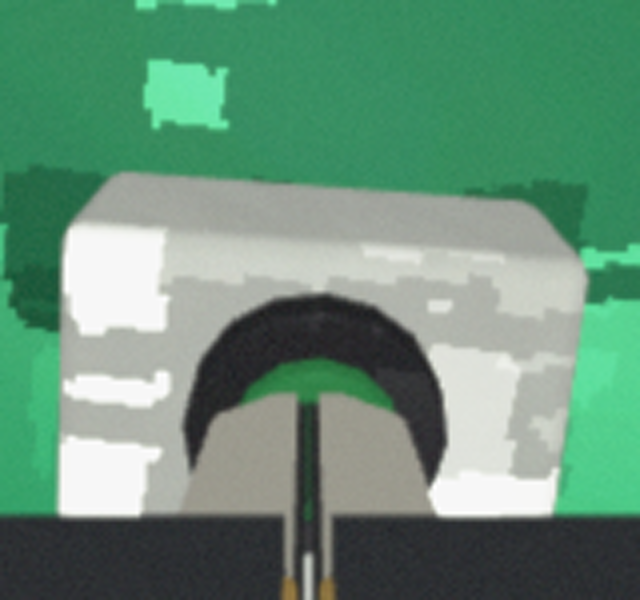

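View pics/s28.png

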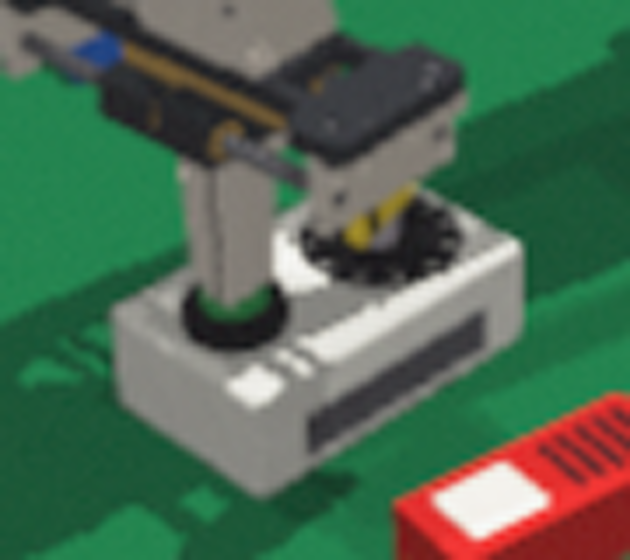

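Call:
drive_tool --pt "1 0 0 0.08 0 0 0" --pt "1 0 0 0.08 0 0 0" --pt "1 0 0 0.08 0 0 0"

```text
t: 43.75
tool_pos: [0.6765, -0.0103, 0.0922]
orientation: [3.132, 0.24, 0.002]
force: [0.4, 0.0, 4.3]
opening: 0.0009
```

Call:
drive_tool --pt "1 0 0 0.08 0 0 0" --pt "1 0 0 0.08 0 0 0" --pt "1 0 0 0.08 0 0 0"

```text
t: 44.0
tool_pos: [0.6764, -0.0104, 0.0938]
orientation: [3.132, 0.24, 0.001]
force: [2.0, -0.2, 3.6]
opening: 0.0004
```

Call:
drive_tool --pt "1 0 0 0.08 0 0 0" --pt "1 0 0 0.08 0 0 0" --pt "1 0 0 0.08 0 0 0"

```text
t: 44.25
tool_pos: [0.6761, -0.0103, 0.0956]
orientation: [-3.132, -0.24, 0.0]
force: [2.0, -0.3, 2.0]
opening: 0.0004
```

Call:
drive_tool --pt "1 0 0 0.08 0 0 0" --pt "1 0 0 0.08 0 0 0" --pt "1 0 0 0.08 0 0 0"

```text
t: 44.5
tool_pos: [0.6757, -0.0102, 0.0972]
orientation: [-3.132, -0.24, 0.002]
force: [0.2, -0.5, 0.8]
opening: 0.0001
```

Call:
drive_tool --pt "1 0 0 0.08 0 0 0" --pt "1 0 0 0.08 0 0 0" --pt "1 0 0 0.08 0 0 0"

```text
t: 44.75
tool_pos: [0.6759, -0.0103, 0.0995]
orientation: [-3.132, -0.24, 0.001]
force: [0.2, 0.3, 0.2]
opening: 0.0008
```

The spring force fell from about 5 N at 0.0915 to zero at about 0.098. That is the full 6 mm travel, and the button has been released. Lifting clear for a final check.

Call:
drive_tool --pt "1 0 0 1 0 0 0" --pt "1 0 0 2.5 0 0 0" --pt "1 0 0 4 0 0 0" --pt "1 -6 0 4 0 0 0" --pt "1 -6 0 4 0 0 0" --pt "1 -6 0 4 0 0 0" --pt "1 -6 0 4 0 0 0" --pt "1 -6 0 4 0 0 0" --pt "1 -6 0 4 0 0 0"

```text
t: 45.5
tool_pos: [0.5252, -0.0103, 0.1998]
orientation: [3.132, 0.24, 0.001]
force: [1.1, -0.4, -0.4]
opening: 0.0005
```

```bash
python3 -c "
from h import *
st();mods('m29');c=robot.read_camera('scene');cv2.imwrite('pics/s29.png',c['image'][:,:,::-1])"
```

```text
t 45.5 pos [ 0.5252 -0.0103  0.1998] yaw_y -81.3 z [ 0. -0. -1.] F [ 1.14 -0.42 -0.4 ] M [-0.033  0.184  0.036] open 0.0005 q6 1.3
(114, 271) xy [0.3686 0.5048] dims [0.126 0.055] ang 128.2
(232, 186) xy [0.6345 0.1317] dims [0.124 0.053] ang 176.4
(398, 169) xy [ 0.6813 -0.411 ] dims [0.055 0.123] ang 42.2
(234, 143) xy [0.7768 0.1226] dims [0.125 0.057] ang 91.7
```

View pics/m29.png

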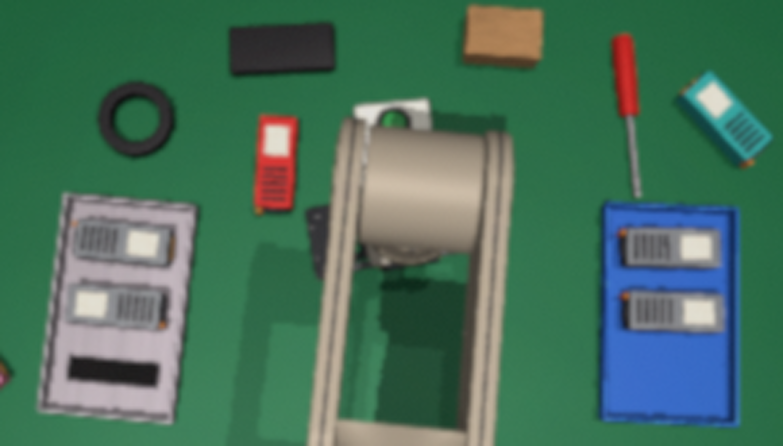

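View pics/s29.png

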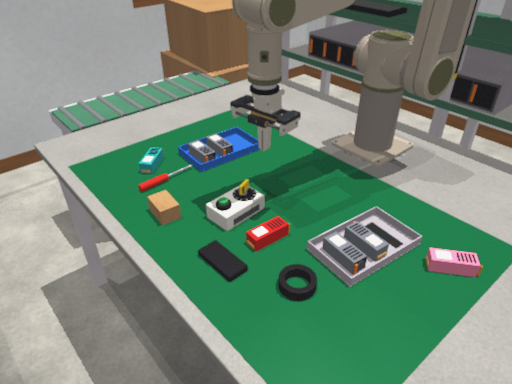

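The final views show two modules flat in the tray, two flat in the bin, the button up, and the bystanders and look-alikes undisturbed.

```bash
python3 -c "
from plant import robot
print(robot.close_job())"
```

```text
the job is handed in; nothing more can be done
None
```

The job is done and handed in at about 45.5 s of the 200 s. All four modules present are sorted, the key is wound to its stop, and the start button was pressed fully down and released.

- **Sorting:** Two modules weighed heavy (6.6 N and 6.1 N) and lie flat in the grey tray. Two weighed light (1.4 N and 2.0 N) and lie flat in the blue bin. One bench module was knocked a few centimetres during the run; I saw it in the top camera and picked it from its new place.
- **Key:** I wound it clockwise in two grips. At the end the torque rose from about 0.15 to 0.65 N m, and the wing pointed at about 21.6°, against about 20.7° predicted for the 6.0 rad stop.
- **Button:** It was pressed until it bottomed out, reaching about 34 N of upward force (about 40 N with the sideways part) through the closed fingertips. On letting go, the spring force fell from about 5 N to zero over roughly 6 mm.
- **Last checks:** The final views show the modules flat, the button up, and the tape roll, screwdriver, tester, carton and coloured look-alikes where they were. The arm was clear of everything. No check failed, though the 2.0 N reading was slightly above a dummy's 1.9 N maximum, within the force noise of about 0.5 N.

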